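Size the spacer rings on the step gauge and log them on the dials

TASK

Size today's coloured spacer rings one after another, first red, then blue, then yellow (a colour may be missing): slide each ring down the stepped gauge cone until it stops and let go of it, so that it rests level on its ledge with its size shown by the number of dots under that ledge. Turn the dial of the ring's colour so that its pointer stands at the row with the same number of dots, and lay the ring flat in the grey tray; at the end all rings lie in the tray side by side. Leave the dial of a missing colour, the ink pad, the stapler and the sticky notes as they are.

Things in the scene. Friction and masses are not known exactly. Their poses are not given: they have to be found in the camera images.
- ring_red_p: Flat red ring, a collar 60 mm across outside, 14 mm high, about 70 g, with a round bore of 19, 27, 35 or 43 mm, not known beforehand: read it on the gauge. Origin in the middle of its underside, z up along its axis. At most one red ring is there at a start, flat on the desk left of the gauge. Grip it across its outside.
- ring_red_q: Flat red ring, a collar 60 mm across outside, 14 mm high, about 70 g, with a round bore of 19, 27, 35 or 43 mm, not known beforehand: read it on the gauge. Origin in the middle of its underside, z up along its axis. At most one red ring is there at a start, flat on the desk left of the gauge. Grip it across its outside.
- ring_blue_p: Flat blue ring, a collar 60 mm across outside, 14 mm high, about 70 g, with a round bore of 19, 27, 35 or 43 mm, not known beforehand: read it on the gauge. Origin in the middle of its underside, z up along its axis. At most one blue ring is there at a start, flat on the desk left of the gauge. Grip it across its outside.
- ring_blue_q: Flat blue ring, a collar 60 mm across outside, 14 mm high, about 70 g, with a round bore of 19, 27, 35 or 43 mm, not known beforehand: read it on the gauge. Origin in the middle of its underside, z up along its axis. At most one blue ring is there at a start, flat on the desk left of the gauge. Grip it across its outside.
- ring_yellow_p: Flat yellow ring, a collar 60 mm across outside, 14 mm high, about 70 g, with a round bore of 19, 27, 35 or 43 mm, not known beforehand: read it on the gauge. Origin in the middle of its underside, z up along its axis. At most one yellow ring is there at a start, flat on the desk left of the gauge. Grip it across its outside.
- ring_yellow_q: Flat yellow ring, a collar 60 mm across outside, 14 mm high, about 70 g, with a round bore of 19, 27, 35 or 43 mm, not known beforehand: read it on the gauge. Origin in the middle of its underside, z up along its axis. At most one yellow ring is there at a start, flat on the desk left of the gauge. Grip it across its outside.
- gauge: Upright stepped metal cone, fixed, on a dark foot 88 mm across, 11 mm high; origin on its axis at desk level, z up. From the top: nose 16 mm in diameter (97 to 80 mm up), then slightly tapered bands of 24 mm (80 to 70), 32 mm (70 to 60), 40 mm (60 to 50) and 48 mm (50 down to the foot). Their upper edges, at 80, 70, 60, 50 mm, are the ledges 1, 2, 3, 4 where rings stop.
- gauge_tip (a point): Rounded tip of the gauge cone, on its axis, 97 mm above the desk. The band under ledge 1, 2, 3, 4 (from the top) carries 1, 2, 3, 4 black dots on its -x side (towards the robot): the size of a ring that stops on it (bore 19 mm on ledge 1 .. 43 mm on ledge 4; a seated ring has about 1.5 mm of play round the cone).
- panel: Low grey and white logging panel, fixed, 110 (x) by 300 (y) by 19 mm high, right of the gauge; origin under its middle. On it along y, 95 mm apart: the red dial at +y (left), the blue in the middle, the yellow at -y. At the far side of each dial lie four radial rows of 1, 2, 3 and 4 black dots, in clockwise order.
- dial_red (a joint): Angle of the red dial, rad, growing clockwise seen from above; stops at -0.6 and 1.75. The pointer points along yaw = panel yaw + 0.5 - angle and stands at the row of k dots at 0.4 k (0.4, 0.8, 1.2, 1.6). Stays where it is left (0.04 N m friction), no spring or clicks. Starts short of the first row.
- grip_red (a point): On the axis of the red dial, about 40 mm above the desk, inside its red grip bar (44 mm long, 11 mm thick, top 50 mm above the desk) on a black disc 50 mm across (top 27 mm above the desk). x axis along the bar to the pointer end.
- pointer_red (a point): Pointer end (white mark) of the red dial's grip bar, 24 mm from the dial's axis.
- dial_blue (a joint): Angle of the blue dial, rad, growing clockwise seen from above; stops at -0.6 and 1.75. The pointer points along yaw = panel yaw + 0.5 - angle and stands at the row of k dots at 0.4 k (0.4, 0.8, 1.2, 1.6). Stays where it is left (0.04 N m friction), no spring or clicks. Starts short of the first row.
- grip_blue (a point): On the axis of the blue dial, about 40 mm above the desk, inside its blue grip bar (44 mm long, 11 mm thick, top 50 mm above the desk) on a black disc 50 mm across (top 27 mm above the desk). x axis along the bar to the pointer end.
- pointer_blue (a point): Pointer end (white mark) of the blue dial's grip bar, 24 mm from the dial's axis.
- dial_yellow (a joint): Angle of the yellow dial, rad, growing clockwise seen from above; stops at -0.6 and 1.75. The pointer points along yaw = panel yaw + 0.5 - angle and stands at the row of k dots at 0.4 k (0.4, 0.8, 1.2, 1.6). Stays where it is left (0.04 N m friction), no spring or clicks. Starts short of the first row.
- grip_yellow (a point): On the axis of the yellow dial, about 40 mm above the desk, inside its yellow grip bar (44 mm long, 11 mm thick, top 50 mm above the desk) on a black disc 50 mm across (top 27 mm above the desk). x axis along the bar to the pointer end.
- pointer_yellow (a point): Pointer end (white mark) of the yellow dial's grip bar, 24 mm from the dial's axis.
- tray: Shallow open grey tray, fixed, 140 (x) by 260 mm (y) outside, 16 mm high, walls and floor about 4 mm thick, behind the gauge; origin in the middle of its underside, y along its long side. Three rings have room in it side by side along y.
- ink_pad: Closed red and black ink pad tin, 59 x 86 x 18 mm, at the far left: leave alone. Origin under its middle.
- stapler: Blue and black stapler, 32 x 125 x 44 mm, right of the tray: leave alone. Origin under its middle.
- note_block: Block of yellow sticky notes, 75 x 75 x 22 mm, right of the tray, behind the panel: leave alone. Origin under its middle.
Not all that is in view belongs to the job. Of the things that look like the gauge, the smaller one is meant.

How it is judged:
By the outcome, as a careful person would: the job done as asked, in the order asked, and still so for the second after the job is handed in, with the robot touching nothing.
Of ring_red_p, ring_red_q only 1 to 1 are there at a start; the rules pass over those that are not, and their reading is None.
Of ring_blue_p, ring_blue_q only 1 to 1 are there at a start; the rules pass over those that are not, and their reading is None.
Of ring_yellow_p, ring_yellow_q only 1 to 1 are there at a start; the rules pass over those that are not, and their reading is None.
Of ring_red_p, ring_red_q, ring_blue_p, ring_blue_q, ring_yellow_p, ring_yellow_q only 5 to 6 are there at a start; the rules pass over those that are not, and their reading is None.
At some moment in a run one of ring_red_p, ring_red_q, ring_blue_p, ring_blue_q, ring_yellow_p, ring_yellow_q may be knocked a few centimetres aside while the robot is not near it.
Once in a run the grip may slacken for a moment while it holds something.
It also fails if it takes over 210 s, if anything falls off the work surface, if the arm or the gripper's body presses on something with over 40 N, if the wrist force passes 120 N, or if a joint passes its speed limit or range.

ROBOT

A 6-joint arm with a two-finger parallel gripper is mounted at the origin on a cart in front of the work surface, level with it; the furniture and walls round the work are solid. World frame = base frame: x ahead of the robot, y to its left, z up, the work surface at z = 0. Lengths are in mm, angles in rad, forces in N, time in s.
With the tool pointing down it reaches from about 300 to 775 mm from the base axis. Payload 14.6 kg.
Tool frame: the origin (TCP) lies midway between the tips of the shut fingers; the grasp point (between the pads) lies 19 mm behind it (manip.hold_point_z is the distance from the TCP to the grasp point, in mm); z points along the fingers, y is the direction in which the jaws open and shut (so a half turn about z gives the same grasp; the last joint's range is limited). The gripper opens to 94 mm and grips with 3 to 60 N. Pads are 16 mm wide; open, the fingers measure 119 mm over their backs; the gripper's body (75 mm by 177 mm) begins 78 mm behind the grasp point.
Start: joints at [-1.236, 0.3, 1.521, -0, 1.321, -0.067], TCP at [215.084, -506.19, 205.446] pointing down, gripper open.
Joint ranges: [-3.03, 3.03], [-0.79, 2.21], [0.23, 2.52], [-1.04, 4.18], [0, 3.07], [-2.55, 2.55]. Speed limits (rad/s): [2.22, 2.22, 2.57, 3.14, 3.14, 3.14].

INTERFACE

Orientations are given as [roll, pitch, yaw] about the fixed x, y, z axes, in that order (R = Rz(yaw) Ry(pitch) Rx(roll)).
In Python, from cell import manip gives the robot as it stands.
- The arm moves only by the shell command python3 -m crank 'ROWS' [OPENING] [FORCE]. ROWS is JSON, a list of rows, each an object with "offset": the shift along the world's x, y, z in m, a list of three; "spin": the turn about the world's z in degrees. In form: [{"offset": [dx, dy, dz], "spin": spin}, ...]. A call has exactly 8 rows; each row is the pose to reach, as a shift and turn from the pose measured when the call began; what a row does not reach only later rows make up. A row lasts 1/12 s, in which the tool goes at most 41.7 mm and 7.16 degrees, less where a joint would pass 70% of its speed; a pose out of reach is approached as far as the arm can. A call with a gripper value outside its range is refused whole. OPENING is the opening, from 0 (shut) to 1 (fully open), set as the call begins (- or left out, the last holds). The fingers move at their own pace and stop on an object; FORCE is the grip in N (left out, the last holds). Time passes only in rows, so rows that repeat a pose let the fingers close, or fill a call up. It gives the time, the measured TCP pose, the force and the opening at its end, in the units of the state.
- manip.read_state(): the state, without advancing time (a new reading comes with each control period).
- manip.camera(name): name is "scene" or "side" or "wrist"; returns a dict with "pixels" (420x560x3 uint8, red, green, blue), "fx", "fy", "cx", "cy" (pixels), "extrinsics" (4x4, takes a point from world to camera coordinates); the wrist camera has in their place "hand_eye" (4x4, takes a point from camera to tool coordinates, whose origin is the TCP and whose axes are the flange's). Camera axes: x right, y down, z forward; pixel columns grow to the right and rows downward; lengths in mm; the calibration is good to about 2 mm. A picture is of the moment at which its call begins: read the wrist's pose just before it. There is no depth.
- manip.sign_off(): hands the job in, once; it reports no verdict.
Trained networks look in a picture, given as the dict that the camera call returned (one of the last four; its "shot" number tells which), for a name from the list of things; names that differ only in an ending like _2 or _b are one class to them, and where a whole thing is asked for, a point or a joint stands for the part that bears it (a point fixed in the world has none). Each returns a list of dicts, best first, with "conf" (0 to 1); they miss things now and then, are a little off and sometimes report something else, mostly with a low value. They report only what shows in the picture. A call takes as long as a camera call. They do not tell look-alikes from the thing itself.
- manip.search_frame(picture, name): "location" ([x, y, z] in mm, in world coordinates, good to about 4 mm: the middle of the surface that is visible of it).
- manip.masks_of(picture, name): "mask" (420x560 bool, what is visible of it).
The state is a dict: "clock": time; "joints": joint angles; "qd": joint speeds; "effort": joint torques, N m; "eef_pos": TCP position; "eef_rot": TCP orientation; "wrist_force": force on the tool from outside, world axes, zero at the start; "moment": the same for the moment, N m; "finger_gap": finger opening in mm.
Only numpy, scipy, OpenCV 4.12 (cv2) and the standard library are available. Lean on these libraries where they do the work, as an engineer would, in place of code of your own. Each camera call takes 0.05 s, during which the arm holds its last target. There are 200 camera calls.

## Working session

There is one attempt and no reset: what is moved stays moved. The work goes in short steps, Python scripts to look and compute and a shell command to move; the robot and the scene stay as the last step left them, time stands still between calls to the robot, and variables do not carry over. Pictures are saved under pics/ and viewed, about 12 in all and at most 16, crops included, and the job is handed in when it is done.

```bash
ls; mkdir -p pics; cat > h.py <<'E'
import numpy as np,cv2
from cell import manip
from scipy.spatial.transform import Rotation as R
def save(p,n,crop=None,s=1):
    im=p["pixels"][:,:,::-1]
    if crop: im=im[crop[1]:crop[3],crop[0]:crop[2]]
    cv2.imwrite("pics/"+n+".png",cv2.resize(im,None,fx=s,fy=s,interpolation=cv2.INTER_CUBIC))
def tcp():
    s=manip.read_state();T=np.eye(4);T[:3,:3]=R.from_euler('xyz',s["eef_rot"]).as_matrix();T[:3,3]=s["eef_pos"];return T
def shot(name):
    T=tcp();p=manip.camera(name)
    p["c2w"]=T@np.array(p["hand_eye"]) if name=="wrist" else np.linalg.inv(np.array(p["extrinsics"]))
    return p
def onplane(p,u,v,z):
    d=p["c2w"][:3,:3]@np.array([(u-p["cx"])/p["fx"],(v-p["cy"])/p["fy"],1]);o=p["c2w"][:3,3]
    return o+d*(z-o[2])/d[2]
def proj(p,X):
    c=np.linalg.inv(p["c2w"])@np.array([*X,1]);return np.array([p["fx"]*c[0]/c[2]+p["cx"],p["fy"]*c[1]/c[2]+p["cy"]])
E
python3 - <<'E'
from h import *
print(manip.read_state())
for n in ["scene","side","wrist"]:
    p=shot(n);save(p,n+"0")
    print(n,p["fx"],p["c2w"].round(2).tolist())
    if n=="wrist":continue
    for k in ["ring_red_p","ring_blue_p","ring_yellow_p","gauge","panel","tray","grip_red","grip_blue","grip_yellow","dial_red"]:
        print(n,k,[(np.round(d["location"]).tolist(),round(d["conf"],2),proj(p,d["location"]).round().tolist()) for d in manip.search_frame(p,k)][:4])
E
```

```text
pics
{'clock': 0.0, 'joints': array([-1.23562140e+00,  3.00452101e-01,  1.52159773e+00, -3.74950200e-05,
        1.32069607e+00, -6.65679730e-02]), 'qd': array([ 2.94467928e-03,  1.27716892e-03,  8.78471810e-04,  1.72890606e-03,
       -3.30883377e-04,  1.12653044e-05]), 'effort': array([-2.36670840e-04, -5.31808877e+01, -3.52735412e+01,  7.08030956e-02,
        2.44483317e-02, -9.98908945e-05]), 'eef_pos': array([ 214.97829925, -505.95256483,  204.88970898]), 'eef_rot': array([-3.14043954e+00, -4.04755280e-05,  4.01752178e-01]), 'wrist_force': array([ 0.42541139,  0.69084947, -0.74790042]), 'moment': array([-0.06110616,  0.0286826 ,  0.03663141]), 'finger_gap': 93.97638077048582}
scene 428.6668064642149 [[-0.84, -0.39, 0.37, 107.84], [-0.54, 0.61, -0.58, 711.89], [-0.0, -0.69, -0.73, 971.4], [0.0, 0.0, 0.0, 1.0]]
scene ring_red_p [([509.0, 347.0, 14.0], 0.64, [228.0, 319.0]), ([602.0, 327.0, 14.0], 0.56, [204.0, 295.0])]
scene ring_blue_p [([509.0, 348.0, 17.0], 0.66, [227.0, 318.0])]
scene ring_yellow_p []
scene gauge [([729.0, 390.0, 32.0], 0.71, [148.0, 286.0]), ([513.0, 344.0, 1
[... 1149 characters left out ...]
.88, [335.0, 213.0]), ([406.0, -166.0, 33.0], 0.41, [334.0, 222.0]), ([446.0, 35.0, 21.0], 0.33, [304.0, 251.0])]
side tray [([619.0, -52.0, 8.0], 0.87, [271.0, 229.0]), ([493.0, 190.0, 13.0], 0.41, [273.0, 275.0])]
side grip_red [([421.0, -241.0, 23.0], 0.35, [336.0, 213.0])]
side grip_blue [([415.0, -260.0, 27.0], 0.67, [340.0, 211.0]), ([410.0, -168.0, 30.0], 0.4, [333.0, 222.0])]
side grip_yellow []
side dial_red [([407.0, -166.0, 32.0], 0.65, [334.0, 222.0]), ([430.0, -355.0, 27.0], 0.46, [343.0, 199.0]), ([413.0, -259.0, 27.0], 0.41, [340.0, 211.0])]
wrist 297.21708524316034 [[0.39, -0.9, -0.21, 275.58], [-0.92, -0.38, -0.09, -480.17], [-0.0, 0.23, -0.97, 384.62], [0.0, 0.0, 0.0, 1.0]]
```

```bash
python3 - <<'E'
import cv2
a=cv2.imread("pics/scene0.png")[130:410,90:420];cv2.imwrite("pics/sceneZ.png",cv2.resize(a,None,fx=2.1,fy=2.1,interpolation=cv2.INTER_CUBIC))
E
```

```text
(no output)
```

View pics/sceneZ.png

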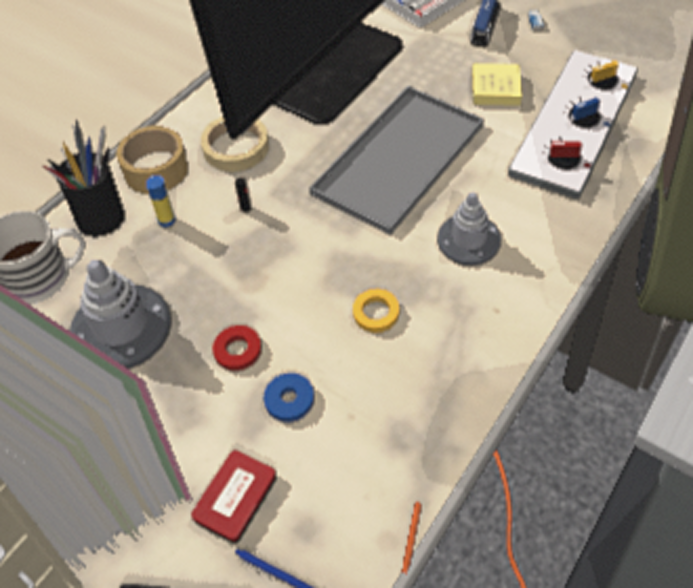

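Picture (crop scale 2.1, offset 90,130): all three rings are present: red (203,295), blue (228,319), yellow (269,278). Gauge candidates: the small one at full pixel (314,242), near the tray, and a larger look-alike at (147,278). Red look-alikes: the ink pad at (202,366). I choose the small gauge at about (445,33), and move for a closer wrist view.

```bash
r='ignored'; python3 -m crank '[{"offset":[0.2,0.6,0.12],"spin":-23},{"offset":[0.2,0.6,0.12],"spin":-23},{"offset":[0.2,0.6,0.12],"spin":-23},{"offset":[0.2,0.6,0.12],"spin":-23},{"offset":[0.2,0.6,0.12],"spin":-23},{"offset":[0.2,0.6,0.12],"spin":-23},{"offset":[0.2,0.6,0.12],"spin":-23},{"offset":[0.2,0.6,0.12],"spin":-23}]' 1 20
python3 -m crank '[{"offset":[0.1,0.33,0.04],"spin":0},{"offset":[0.1,0.33,0.04],"spin":0},{"offset":[0.1,0.33,0.04],"spin":0},{"offset":[0.1,0.33,0.04],"spin":0},{"offset":[0.1,0.33,0.04],"spin":0},{"offset":[0.1,0.33,0.04],"spin":0},{"offset":[0.1,0.33,0.04],"spin":0},{"offset":[0.1,0.33,0.04],"spin":0}]'
python3 - <<'E'
from h import *
p=shot("wrist");save(p,"w1")
for k in ["ring_red_p","ring_blue_p","ring_yellow_p","gauge","gauge_tip","tray"]:
    print(k,[(np.round(d["location"]).tolist(),round(d["conf"],2),proj(p,d["location"]).round().tolist()) for d in manip.search_frame(p,k)][:4])
E
```

```text
clock: 1.82
eef_pos: [318.4, -194.2, 268.0]
eef_rot: [3.141, -0.001, -0.0]
wrist_force: [1.0, 0.3, 0.4]
finger_gap: 93.9
clock: 2.48
eef_pos: [413.9, 123.3, 306.7]
eef_rot: [3.141, -0.001, 0.0]
wrist_force: [1.7, -0.8, 0.8]
finger_gap: 94.2
ring_red_p [([612.0, 321.0, 13.0], 0.87, [149.0, 48.0])]
ring_blue_p [([512.0, 342.0, 10.0], 0.56, [143.0, 120.0])]
ring_yellow_p [([493.0, 186.0, 17.0], 0.63, [244.0, 133.0])]
gauge [([457.0, 26.0, 8.0], 0.78, [347.0, 156.0])]
gauge_tip [([457.0, 30.0, 12.0], 0.89, [345.0, 157.0]), ([430.0, -210.0, 18.0], 0.73, [498.0, 174.0])]
tray [([614.0, -63.0, 11.0], 0.65, [414.0, 47.0])]
```

View pics/w1.png

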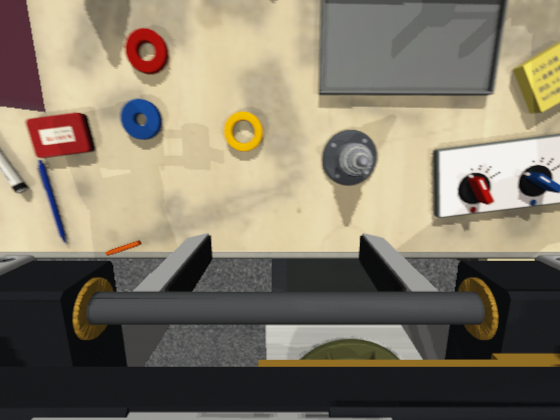

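The wrist view shows red (147,50), blue (141,120), yellow (244,131), gauge foot (350,157), tray (410,47) and the dials on the right. These fit the network positions.

```bash
cat >> h.py <<'E'
HUE={"red":((0,8),(172,180)),"blue":((98,122),),"yellow":((20,33),)}
def ring(p,col,near,z=14,r=60):
    """outer/hole ellipse of the coloured ring near world point, on plane z"""
    h=cv2.cvtColor(p["pixels"],cv2.COLOR_RGB2HSV);m=np.zeros(h.shape[:2],np.uint8)
    for a,b in HUE[col]: m|=cv2.inRange(h,(a,130,50),(b,255,255))
    u,v=proj(p,near);yy,xx=np.mgrid[:420,:560];sc=np.hypot(*(proj(p,np.array(near)+[0,30,0])-[u,v]))
    m[np.hypot(xx-u,yy-v)>sc/30*r]=0
    cs,hi=cv2.findContours(m,cv2.RETR_CCOMP,cv2.CHAIN_APPROX_NONE)
    i=max((j for j in range(len(cs)) if hi[0][j][3]<0),key=lambda j:cv2.contourArea(cs[j]))
    f=lambda c:np.array([onplane(p,*q[0],z)[:2] for q in c])
    W=f(cs[i]);c,d,a=cv2.fitEllipse(W.astype(np.float32));o=[np.round(c,1),np.round(d,1)]
    hs=[j for j in range(len(cs)) if hi[0][j][3]==i]
    if hs:
        j=max(hs,key=lambda j:cv2.contourArea(cs[j]))
        if len(cs[j])>5: o+=[np.round(q,1) for q in cv2.fitEllipse(f(cs[j]).astype(np.float32))[:2]]
    return o
E
python3 - <<'E'
from h import *
p=shot("wrist")
for c,n in [("red",[610,323,14]),("blue",[512,343,14]),("yellow",[494,187,14])]: print(c,ring(p,c,n))
g=manip.masks_of(p,"gauge")
for q in g[:2]:
    m=q["mask"].astype(np.uint8);c=max(cv2.findContours(m,0,1)[0],key=cv2.contourArea)
    W=np.array([onplane(p,*k[0],11)[:2] for k in c]).astype(np.float32);print(q["conf"],cv2.fitEllipse(W),cv2.minEnclosingCircle(W))
for c in p["c2w"][:3,3:4].T: print(c)
q=shot("side"); print(ring(q,"red",[604,325,14]))
E
```

```text
red [array([607.5, 322.5]), array([58.1, 62. ]), array([606.9, 322.1]), array([22.3, 26.5])]
blue [array([513.4, 341.2]), array([56.5, 59.8]), array([513.4, 341.9]), array([18.8, 20.9])]
yellow [array([495. , 186.2]), array([58.6, 58.9]), array([494.9, 185.8]), array([33.8, 34.4])]
0.69 ((454.7594299316406, 20.134138107299805), (85.03201293945312, 86.818603515625), 132.34939575195312) ((454.8695373535156, 20.128870010375977), 44.34259796142578)
[479.37925427 120.4126403  485.45517394]
[array([603.3, 332.6]), array([51.8, 60.9]), array([603.8, 332.2]), array([24.7, 26.2])]
```

```bash
python3 -m crank '[{"offset":[0.14,0.2,-0.14],"spin":0},{"offset":[0.14,0.2,-0.14],"spin":0},{"offset":[0.14,0.2,-0.14],"spin":0},{"offset":[0.14,0.2,-0.14],"spin":0},{"offset":[0.14,0.2,-0.14],"spin":0},{"offset":[0.14,0.2,-0.14],"spin":0},{"offset":[0.14,0.2,-0.14],"spin":0},{"offset":[0.14,0.2,-0.14],"spin":0}]'
python3 - <<'E'
from h import *
p=shot("wrist");save(p,"w2");print(tcp()[:3,3])
print(ring(p,"red",[607,323,14]),ring(p,"blue",[513,341,14]),proj(p,[607,323,14]))
E
```

```text
clock: 3.65
eef_pos: [554.2, 321.6, 160.9]
eef_rot: [3.139, 0.005, -0.001]
wrist_force: [-1.4, -1.6, 0.8]
finger_gap: 93.6
[553.8885943  320.22563381 163.21776844]
[array([609.1, 324.9]), array([57.9, 58.3]), array([609.3, 325. ]), array([27. , 27.2])] [array([515. , 343.3]), array([56.7, 59.6]), array([515.7, 343. ]), array([17.5, 19.7])] [283.73371377 153.2954071 ]
```

View pics/w2.png

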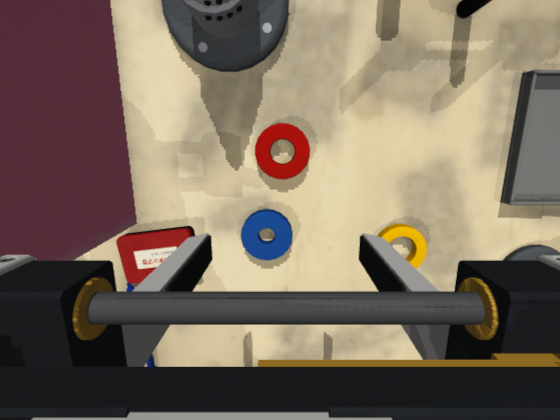

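Red ring at (283,152) is clear for jaws along y; the look-alike gauge is ahead at (225,20) and the book is to the left. The bore reads about 27 mm. I go down and grip.

```bash
python3 -m crank '[{"offset":[0.03,0.004,-0.02],"spin":0},{"offset":[0.055,0.004,-0.05],"spin":0},{"offset":[0.055,0.004,-0.09],"spin":0},{"offset":[0.055,0.004,-0.12],"spin":0},{"offset":[0.055,0.004,-0.14],"spin":0},{"offset":[0.055,0.004,-0.15],"spin":0},{"offset":[0.055,0.004,-0.157],"spin":0},{"offset":[0.055,0.004,-0.157],"spin":0}]' 1
python3 - <<'E'
from h import *
for i in range(2):print(manip.read_state()["eef_pos"])
E
python3 -m crank '[{"offset":[0,0,0],"spin":0},{"offset":[0,0,0],"spin":0},{"offset":[0,0,0],"spin":0},{"offset":[0,0,0],"spin":0},{"offset":[0,0,0],"spin":0},{"offset":[0,0,0],"spin":0},{"offset":[0,0,0],"spin":0},{"offset":[0,0,0],"spin":0}]' 0 30
```

```text
clock: 4.37
eef_pos: [609.1, 323.6, 6.6]
eef_rot: [3.139, 0.003, -0.002]
wrist_force: [0.0, -0.8, 0.1]
finger_gap: 94.0
[609.05853756 323.63413976   6.60079141]
[609.05853756 323.63413976   6.60079141]
clock: 5.03
eef_pos: [609.2, 323.8, 7.1]
eef_rot: [3.14, 0.002, -0.002]
wrist_force: [-0.3, 0.6, 5.5]
finger_gap: 59.4
```

```bash
python3 -m crank '[{"offset":[0,0,0.03],"spin":0},{"offset":[0,0,0.07],"spin":0},{"offset":[-0.02,-0.03,0.11],"spin":0},{"offset":[-0.04,-0.06,0.14],"spin":0},{"offset":[-0.06,-0.09,0.16],"spin":0},{"offset":[-0.08,-0.12,0.16],"spin":0},{"offset":[-0.1,-0.15,0.16],"spin":0},{"offset":[-0.12,-0.18,0.16],"spin":0}]' 0 30
python3 -m crank '[{"offset":[-0.025,-0.03,0],"spin":0},{"offset":[-0.05,-0.06,0],"spin":0},{"offset":[-0.075,-0.09,0],"spin":0},{"offset":[-0.089,-0.125,0],"spin":0},{"offset":[-0.089,-0.125,0],"spin":0},{"offset":[-0.089,-0.125,0],"spin":0},{"offset":[-0.089,-0.125,0],"spin":0},{"offset":[-0.089,-0.125,0],"spin":0}]' 0 30
python3 - <<'E'
from h import *
p=shot("wrist");save(p,"w3",None,1.4);T=tcp();print(T[:3,3],proj(p,T[:3,3]),manip.read_state()["finger_gap"])
for k in ["gauge","gauge_tip"]: print(k,[(np.round(d["location"]).tolist(),round(d["conf"],2),proj(p,d["location"]).round().tolist()) for d in manip.search_frame(p,k)][:4])
for q in manip.masks_of(p,"gauge")[:2]:
    m=q["mask"].astype(np.uint8);c=max(cv2.findContours(m,0,1)[0],key=cv2.contourArea)
    W=np.array([onplane(p,*k[0],11)[:2] for k in c]).astype(np.float32);print(q["conf"],cv2.fitEllipse(W),cv2.minEnclosingCircle(W))
E
```

```text
clock: 5.7
eef_pos: [487.9, 142.4, 167.6]
eef_rot: [3.14, 0.001, -0.002]
wrist_force: [1.0, -0.9, -0.1]
finger_gap: 59.0
clock: 6.37
eef_pos: [399.3, 18.1, 167.5]
eef_rot: [3.14, 0.001, -0.001]
wrist_force: [-0.3, 1.2, -0.7]
finger_gap: 59.1
[399.16861602  18.14538171 167.39025051] [285.8168425  247.56549409] 59.118438753446966
gauge [([459.0, 16.0, 12.0], 0.58, [287.0, 147.0])]
gauge_tip [([456.0, 23.0, 10.0], 0.97, [281.0, 150.0]), ([413.0, -170.0, 28.0], 0.5, [458.0, 191.0])]
0.66 ((454.8243713378906, 18.86957359313965), (85.23548889160156, 86.06300354003906), 150.4419403076172) ((454.65789794921875, 19.02777671813965), 43.858665466308594)
```

View pics/w3.png

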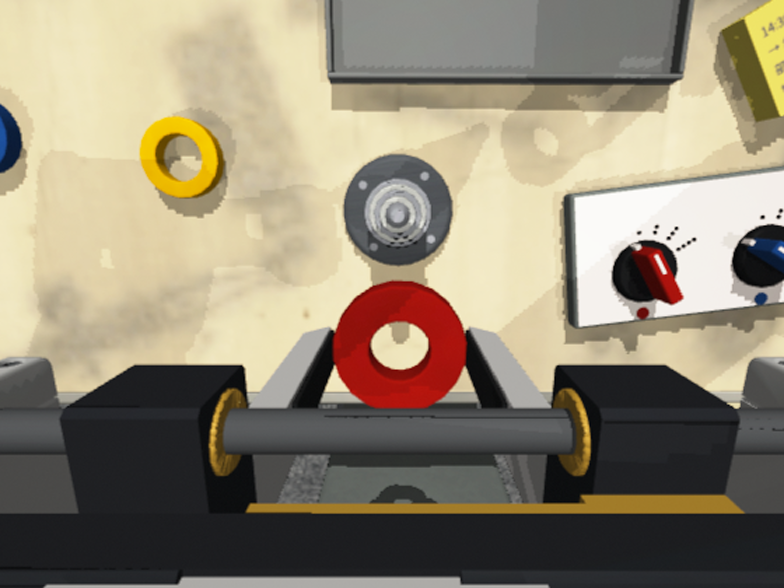

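The held red ring shows at (286,247), level and visible beside the gauge tip (284,154); foot centre (284,150). The grip is good.

```bash
cat >> h.py <<'E'
def held(p,col,dz=7,n=0):
    T=tcp()[:3,3]; return ring(p,col,[T[0],T[1],T[2]+dz],T[2]+dz,40)
def tip(p,near):
    """nose: bright round top near tip -> HoughCircles on upscaled crop"""
    u,v=proj(p,[*near,97]);s=4;w=20
    g=cv2.cvtColor(p["pixels"],cv2.COLOR_RGB2GRAY);x0,y0=int(u-w),int(v-w)
    c=cv2.resize(g[y0:y0+2*w,x0:x0+2*w],None,fx=s,fy=s,interpolation=cv2.INTER_CUBIC)
    q=cv2.HoughCircles(c,cv2.HOUGH_GRADIENT,1,10,param1=80,param2=12,minRadius=10,maxRadius=70)
    return [] if q is None else [(onplane(p,(k[0]+.5)/s+x0-.5,(k[1]+.5)/s+y0-.5,97)[:2].round(1),k[2]/s) for k in q[0][:5]]
E
python3 - <<'E'
from h import *
p=shot("wrist");print(tcp()[:3,3],held(p,"red"))
print(onplane(p,284.3,153.6,97),tip(p,[454,19]))
save(p,"g3",(250,115,320,185),8)
E
```

```text
[398.99410638  17.89994246 167.39828401] [array([400.8,  18.6]), array([58.3, 59.6]), array([402.2,  18.6]), array([22.7, 25.8])]
[455.02218648  18.98702767  97.        ] [(array([456.5,  19.2]), np.float32(17.075)), (array([453.9,  17.4]), np.float32(15.975)), (array([453.9,  21.9]), np.float32(15.975)), (array([457.9,  21.1]), np.float32(15.7)), (array([453.7,  19.4]), np.float32(15.1))]
```

View pics/g3.png

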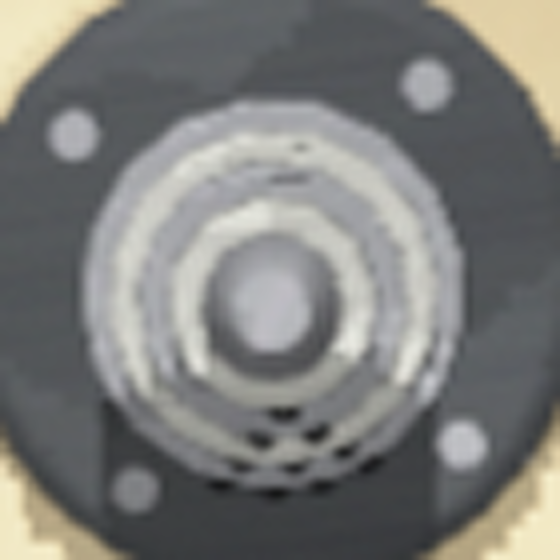

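```bash
python3 -m crank '[{"offset":[0.03,0.0005,0],"spin":0},{"offset":[0.0545,0.0005,-0.01],"spin":0},{"offset":[0.0545,0.0005,-0.03],"spin":0},{"offset":[0.0545,0.0005,-0.045],"spin":0},{"offset":[0.0545,0.0005,-0.055],"spin":0},{"offset":[0.0545,0.0005,-0.065],"spin":0},{"offset":[0.0545,0.0005,-0.075],"spin":0},{"offset":[0.0545,0.0005,-0.075],"spin":0}]' 0 30
python3 - <<'E'
from h import *
p=shot("wrist");save(p,"w4");print(tcp()[:3,3],held(p,"red"),tip(p,[455,19]))
save(p,"g4",(190,170,380,300),4)
E
```

```text
clock: 7.28
eef_pos: [452.8, 18.5, 90.9]
eef_rot: [3.14, 0.004, -0.001]
wrist_force: [-0.9, 0.2, -0.4]
finger_gap: 59.3
[453.1988877   18.45670808  91.95065934] [array([455. ,  19.1]), array([58. , 59.2]), array([456.3,  19.1]), array([22.4, 25.3])] [(array([455.7,  21.4]), np.float32(15.975)), (array([455.9,  17.9]), np.float32(17.075)), (array([456.7,  23.3]), np.float32(12.875)), (array([453.4,  19.3]), np.float32(15.925)), (array([458.1,  22.3]), np.float32(12.475))]
```

View pics/g4.png

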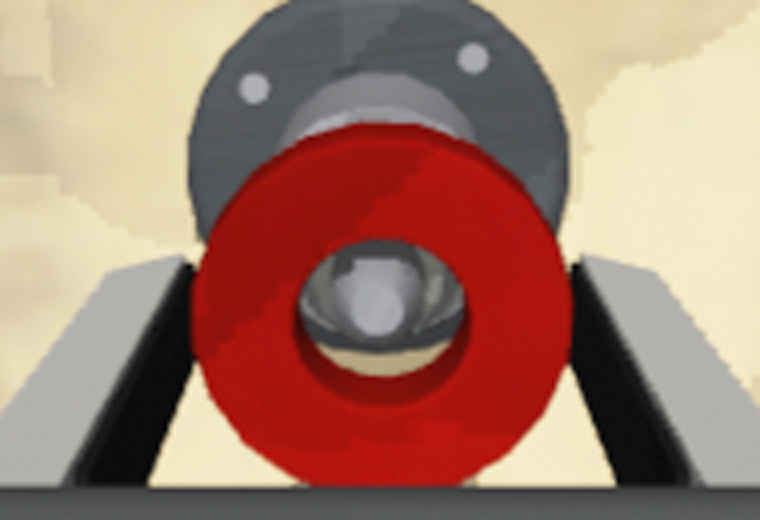

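The ring is round the nose, whose top is at (284.2,246.2), practically in the middle of the bore. I compute the remainder.

```bash
python3 - <<'E'
from h import *
p=shot("wrist");print(onplane(p,284.25,246.25,96),held(p,"red"),tcp()[:3,3])
E
python3 -m crank '[{"offset":[0.0005,0.0005,-0.002],"spin":0},{"offset":[0.0005,0.0005,-0.003],"spin":0},{"offset":[0.0005,0.0005,-0.005],"spin":0},{"offset":[0.0005,0.0005,-0.006],"spin":0},{"offset":[0.0005,0.0005,-0.007],"spin":0},{"offset":[0.0005,0.0005,-0.008],"spin":0},{"offset":[0.0005,0.0005,-0.009],"spin":0},{"offset":[0.0005,0.0005,-0.009],"spin":0}]' 0 30
```

```text
[455.52290192  19.53507323  96.        ] [array([455.3,  19.1]), array([58.1, 59.3]), array([456.6,  19.1]), array([22.5, 25.4])] [453.58976706  18.41967253  92.62235925]
clock: 8.05
eef_pos: [454.0, 18.9, 83.4]
eef_rot: [3.14, 0.002, -0.001]
wrist_force: [0.5, 0.8, -0.5]
finger_gap: 59.0
```

```bash
python3 -m crank '[{"offset":[0,0,-0.001],"spin":0},{"offset":[0,0,-0.002],"spin":0},{"offset":[0,0,-0.003],"spin":0},{"offset":[0,0,-0.004],"spin":0},{"offset":[0,0,-0.005],"spin":0},{"offset":[0,0,-0.005],"spin":0},{"offset":[0,0,-0.005],"spin":0},{"offset":[0,0,-0.005],"spin":0}]' 0 30
python3 -m crank '[{"offset":[0,0,0],"spin":0},{"offset":[0,0,0],"spin":0},{"offset":[0,0,0],"spin":0},{"offset":[0,0,0],"spin":0},{"offset":[0,0,0],"spin":0},{"offset":[0,0,0.02],"spin":0},{"offset":[0,0,0.05],"spin":0},{"offset":[-0.02,0,0.08],"spin":0}]' 1
python3 - <<'E'
from h import *
p=shot("wrist");print(tcp()[:3,3])
for z in (74,84,94,64): print(z,ring(p,"red",[455,19,z],z))
save(p,"g5",(190,130,370,290),4)
E
```

```text
clock: 8.72
eef_pos: [454.0, 18.9, 78.5]
eef_rot: [3.14, 0.002, -0.001]
wrist_force: [0.4, 0.2, -1.0]
finger_gap: 59.1
clock: 9.38
eef_pos: [435.0, 18.8, 159.3]
eef_rot: [3.14, 0.002, -0.001]
wrist_force: [0.1, -0.0, -0.2]
finger_gap: 93.8
[433.58025081  18.96371302 164.69686596]
74 [array([451.6,  19.4]), array([60.7, 61.6]), array([452.1,  19.5]), array([26.9, 27.8])]
84 [array([453.4,  19.4]), array([58.4, 59.3]), array([454. ,  19.5]), array([25.9, 26.8])]
94 [array([455.3,  19.4]), array([56.1, 56.9]), array([455.8,  19.5]), array([24.9, 25.7])]
64 [array([449.7,  19.4]), array([63. , 63.9]), array([450.3,  19.5]), array([27.9, 28.9])]
```

View pics/g5.png

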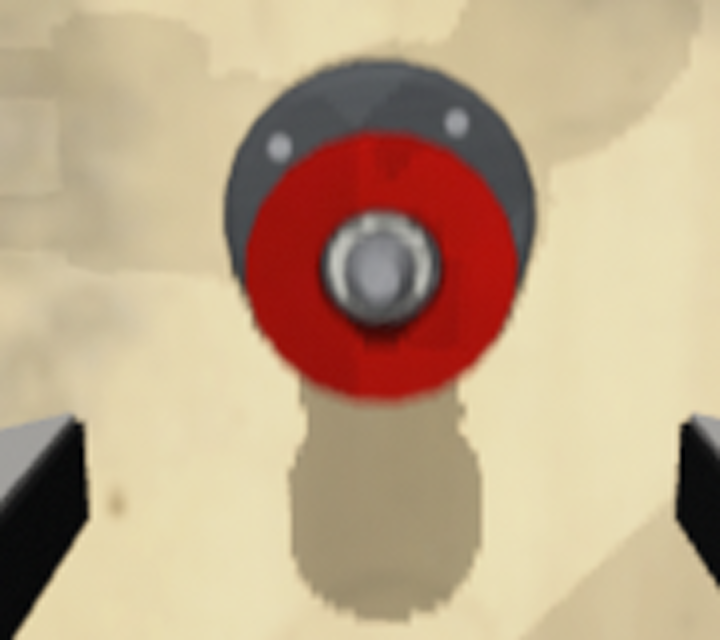

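The red ring is seated level: its top measures right for z = 84, i.e. ledge 2, matching the 27 mm bore. Next is the red dial.

```bash
python3 -m crank '[{"offset":[-0.015,-0.035,0.02],"spin":0},{"offset":[-0.03,-0.07,0.02],"spin":0},{"offset":[-0.045,-0.105,0.02],"spin":0},{"offset":[-0.06,-0.14,0],"spin":0},{"offset":[-0.065,-0.18,-0.01],"spin":0},{"offset":[-0.065,-0.2,-0.01],"spin":0},{"offset":[-0.065,-0.2,-0.01],"spin":0},{"offset":[-0.065,-0.2,-0.01],"spin":0}]' 1
python3 - <<'E'
from h import *
p=shot("wrist");save(p,"d1",(150,60,500,300),2.2);print(tcp()[:3,3])
for k in ["grip_red","pointer_red","grip_blue","pointer_blue","grip_yellow","pointer_yellow"]: print(k,[(np.round(d["location"]).tolist(),round(d["conf"],2),proj(p,d["location"]).round().tolist()) for d in manip.search_frame(p,k)][:2])
E
```

```text
clock: 10.1
eef_pos: [368.3, -181.6, 154.5]
eef_rot: [3.14, -0.004, -0.003]
wrist_force: [0.6, -0.2, 0.1]
finger_gap: 94.1
[ 368.49954108 -180.85143793  154.58831081]
grip_red [([407.0, -176.0, 26.0], 0.81, [279.0, 169.0]), ([452.0, 4.0, 11.0], 0.48, [107.0, 125.0])]
pointer_red [([413.0, -177.0, 28.0], 0.9, [281.0, 164.0])]
grip_blue [([420.0, -269.0, 25.0], 0.89, [371.0, 156.0])]
pointer_blue [([420.0, -267.0, 27.0], 0.72, [369.0, 156.0])]
grip_yellow [([558.0, -56.0, 8.0], 0.65, [155.0, 12.0]), ([436.0, -359.0, 28.0], 0.6, [462.0, 139.0])]
pointer_yellow []
```

View pics/d1.png

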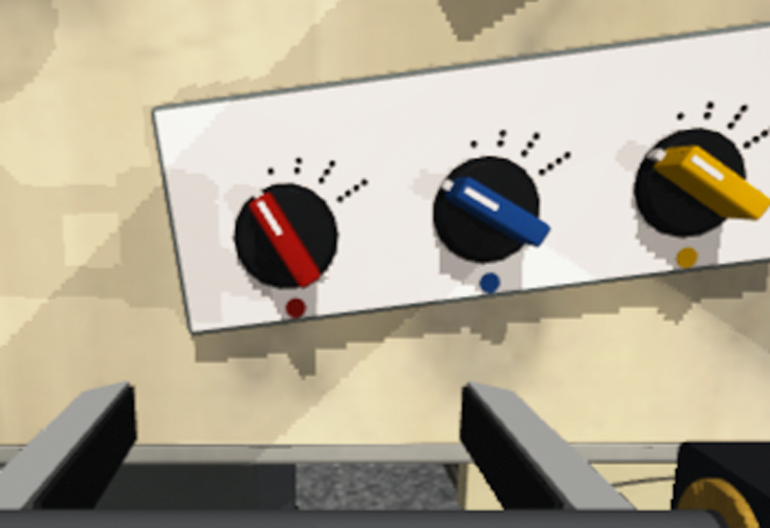

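The dial pointers (white marks) are at the upper left of each bar. In crop pixels: red disc (286,236), blue (486,210), yellow (690,183). The panel's far edge runs (153,108) to (770,22).

```bash
cat >> h.py <<'E'
def dots(p,c,yaw):pass
E
python3 - <<'E'
from h import *
p=shot("wrist");print(tcp()[:3,3])
f=lambda u,v,z:onplane(p,u/2.2+150,v/2.2+60,z)
e0,e1=f(153,108,19),f(770,22,19);d=e0-e1;yaw=np.arctan2(-d[0],d[1]);print("panel yaw",yaw)
for n,c in dict(red=(286,236),blue=(486,210),yellow=(690,183)).items(): print(n,f(*c,27))
for n,(a,b) in dict(red=((263,202),(310,283)),blue=((457,185),(547,235)),yellow=((662,158),(765,212))).items():
    A,B=f(*a,48),f(*b,48);v=A-B;print(n,"mid",(A+B)/2,"len",np.hypot(*v[:2]),"yaw",np.arctan2(v[1],v[0]))
# rows of dots: innermost/outermost 
c=f(286,236,27)
for k,q in {1:(270,171),2:(298,159),3:(333,164),4:(364,182)}.items():
    w=f(*q,19)-c;print(k,np.arctan2(w[1],w[0]),"expected",yaw+.5-.4*k,np.hypot(*w[:2]))
E
```

```text
[ 368.79458927 -180.54868323  154.83233618]
panel yaw 0.13152909921216158
red [ 409.48136499 -174.98287288   27.        ]
blue [ 421.42155522 -267.54648902   27.        ]
yellow [ 433.62059074 -360.42333617   27.        ]
red mid [ 408.08643179 -175.63352418   48.        ] len 40.55770740948051 yaw 0.5256047725090693
blue mid [ 422.17245886 -268.59774785   48.        ] len 45.54997035708803 yaw 1.0868087289706039
yellow mid [ 432.69258431 -358.45177522   48.        ] len 52.43898758049511 yaw 1.1268335742244546
1 0.2483519265058744 expected 0.23152909921216158 30.49903136335553
2 -0.1588763861718112 expected -0.16847090078783844 35.44662056654776
3 -0.5907141261846691 expected -0.5684709007878386 39.42827371945942
4 -0.9802778908281387 expected -0.9684709007878385 44.103513237238154
```

```bash
python3 -m crank '[{"offset":[0.02,0.003,0],"spin":7},{"offset":[0.041,0.0055,-0.02],"spin":14},{"offset":[0.041,0.0055,-0.05],"spin":21},{"offset":[0.041,0.0055,-0.08],"spin":28},{"offset":[0.041,0.0055,-0.095],"spin":30},{"offset":[0.041,0.0055,-0.11],"spin":30},{"offset":[0.041,0.0055,-0.121],"spin":30},{"offset":[0.041,0.0055,-0.121],"spin":30}]' 0.5
python3 -m crank '[{"offset":[0,0,0],"spin":0},{"offset":[0,0,0],"spin":0},{"offset":[0,0,0],"spin":0},{"offset":[0,0,0],"spin":0},{"offset":[0,0,0],"spin":0},{"offset":[0,0,0],"spin":0},{"offset":[0,0,0],"spin":0},{"offset":[0,0,0],"spin":0}]' 0 20
```

```text
clock: 11.17
eef_pos: [408.9, -174.3, 32.0]
eef_rot: [-3.141, -0.002, 0.525]
wrist_force: [-0.3, 0.3, -0.7]
finger_gap: 47.5
clock: 11.83
eef_pos: [409.7, -175.4, 32.6]
eef_rot: [3.139, -0.003, 0.525]
wrist_force: [3.8, -8.1, -3.5]
finger_gap: 11.0
```

```bash
python3 -m crank '[{"offset":[0,0,0],"spin":-6},{"offset":[0,0,0],"spin":-12},{"offset":[0,0,0],"spin":-18},{"offset":[0,0,0],"spin":-24},{"offset":[0,0,0],"spin":-30},{"offset":[0,0,0],"spin":-36},{"offset":[0,0,0],"spin":-39.8},{"offset":[0,0,0],"spin":-39.8}]' 0 20
python3 -m crank '[{"offset":[0,0,0],"spin":0},{"offset":[0,0,0],"spin":0},{"offset":[0,0,0],"spin":0},{"offset":[0,0,0],"spin":0},{"offset":[0,0,0],"spin":0},{"offset":[0,0,0.03],"spin":0},{"offset":[-0.02,0,0.07],"spin":0},{"offset":[-0.04,0,0.11],"spin":0}]' 0.5
python3 - <<'E'
from h import *
p=shot("wrist");save(p,"d2",(150,60,500,300),2.2);print(tcp()[:3,3])
E
```

```text
clock: 12.5
eef_pos: [409.9, -176.4, 32.6]
eef_rot: [3.137, -0.004, -0.174]
wrist_force: [0.3, -9.0, -6.6]
finger_gap: 10.7
clock: 13.17
eef_pos: [371.8, -175.9, 137.9]
eef_rot: [3.138, -0.003, -0.173]
wrist_force: [0.4, -0.5, 1.0]
finger_gap: 47.0
[ 371.96748389 -177.09084414  145.03235664]
```

View pics/d2.png

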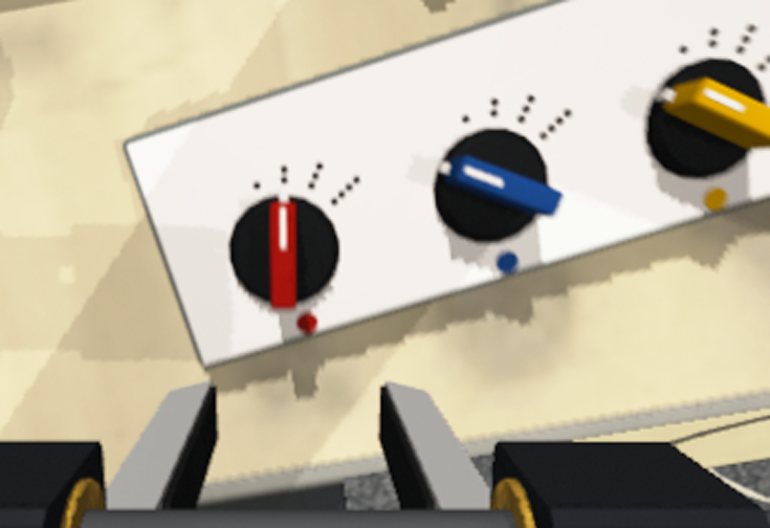

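The red pointer stands exactly on the two-dot row. Next I work out the tray pose from w1/w3 and return to the ring.

```bash
python3 - <<'E'
from h import *
p=manip.camera("wrist")
for t,pts,s in [((413.9,123.3,306.7),[(319,94),(494,95)],1),((399.2,18.1,167.4),[(330,78),(684,78)],1.4)]:
    T=np.eye(4);T[:3,:3]=np.diag([1,-1,-1.]);T[:3,3]=t;p["c2w"]=T@np.array(p["hand_eye"])
    A,B=[onplane(p,u/s,v/s,16) for u,v in pts];d=A-B;print(A,B,np.hypot(*d[:2]),"yaw",np.arctan2(-d[0],d[1]),"center",(A+B)/2+70*np.array([1,0,0]))
print(tcp()[:3,3])
E
python3 -m crank '[{"offset":[0.02,0.04,0.03],"spin":7},{"offset":[0.03,0.08,0.03],"spin":10},{"offset":[0.04,0.12,0.03],"spin":10},{"offset":[0.05,0.16,0.02],"spin":10},{"offset":[0.06,0.195,0.01],"spin":10},{"offset":[0.06,0.195,0],"spin":10},{"offset":[0.06,0.195,0],"spin":10},{"offset":[0.06,0.195,0],"spin":10}]' 1
python3 - <<'E'
from h import *
p=shot("wrist");print(tcp()[:3,3],ring(p,"red",[455,19,84],84))
E
```

```text
[548.50257246  73.23133822  16.        ] [ 546.98957302 -187.2468134    16.        ] 260.4825457463573 yaw -0.005808481104824483 center [617.74607274 -57.00773759  16.        ]
[550.00563296  68.76583792  16.        ] [ 549.90993689 -188.65080361   16.        ] 257.41665931990985 yaw -0.0003717555296052739 center [619.95778492 -59.94248284  16.        ]
[ 373.22802497 -177.34189299  142.27920252]
clock: 13.93
eef_pos: [432.8, 17.8, 141.7]
eef_rot: [3.134, -0.011, 0.001]
wrist_force: [0.3, 0.0, 0.7]
finger_gap: 93.2
[433.08115394  17.12312164 142.26943719] [array([454.6,  19.3]), array([58.1, 58.8]), array([455.5,  19.4]), array([25.1, 26.6])]
```

```bash
python3 - <<'E'
from h import *
p=shot("scene")
for z in (60,120,200): print(z,onplane(p,202,192,z),onplane(p,270,142,z))
print(onplane(p,280,151,10),onplane(p,243,187,5),onplane(p,240,188,5))
E
python3 -m crank '[{"offset":[0.021,0.002,0],"spin":0},{"offset":[0.021,0.002,-0.02],"spin":0},{"offset":[0.021,0.002,-0.04],"spin":0},{"offset":[0.021,0.002,-0.055],"spin":0},{"offset":[0.021,0.002,-0.067],"spin":0},{"offset":[0.021,0.002,-0.067],"spin":0},{"offset":[0.021,0.002,-0.067],"spin":0},{"offset":[0.021,0.002,-0.067],"spin":0}]' 1
python3 -m crank '[{"offset":[0,0,0],"spin":0},{"offset":[0,0,0],"spin":0},{"offset":[0,0,0],"spin":0},{"offset":[0,0,0],"spin":0},{"offset":[0,0,0],"spin":0},{"offset":[0,0,0],"spin":0},{"offset":[0,0,0],"spin":0},{"offset":[0,0,0],"spin":0}]' 0 30
```

```text
60 [815.06032722  71.94182902  60.        ] [ 777.86119917 -239.82793781   60.        ]
120 [768.50179335 114.07173442 120.        ] [ 733.75159532 -177.1732948   120.        ]
200 [706.42374818 170.24494162 200.        ] [674.93879019 -93.63377078 200.        ]
[ 756.66665933 -269.04349253   10.        ] [760.96741342 -56.30355677   5.        ] [766.35433364 -47.31432012   5.        ]
clock: 14.7
eef_pos: [454.8, 18.1, 76.7]
eef_rot: [3.134, -0.014, -0.002]
wrist_force: [-0.7, 0.4, -0.2]
finger_gap: 94.0
clock: 15.37
eef_pos: [454.8, 18.1, 76.8]
eef_rot: [3.134, -0.014, -0.002]
wrist_force: [-0.7, 1.1, 1.9]
finger_gap: 59.1
```

```bash
python3 -m crank '[{"offset":[0,0,0.015],"spin":0},{"offset":[0,0,0.04],"spin":0},{"offset":[0,0,0.07],"spin":7},{"offset":[0.02,0.002,0.08],"spin":14},{"offset":[0.05,0.0035,0.08],"spin":21},{"offset":[0.08,0.0035,0.08],"spin":28},{"offset":[0.11,0.0035,0.08],"spin":35},{"offset":[0.14,0.0035,0.08],"spin":42}]' 0 30
python3 -m crank '[{"offset":[0.015,0,0],"spin":7},{"offset":[0.015,0,0],"spin":14},{"offset":[0.015,0,-0.01],"spin":21},{"offset":[0.015,0,-0.03],"spin":28},{"offset":[0.015,0,-0.05],"spin":35},{"offset":[0.015,0,-0.07],"spin":42},{"offset":[0.015,0,-0.09],"spin":48},{"offset":[0.015,0,-0.1],"spin":48}]' 0 30
python3 - <<'E'
from h import *
p=shot("wrist");print(tcp()[:3,3],held(p,"red"))
E
```

```text
clock: 16.03
eef_pos: [596.1, 21.7, 156.6]
eef_rot: [3.134, -0.014, 0.737]
wrist_force: [0.5, -0.4, -0.2]
finger_gap: 59.3
clock: 16.7
eef_pos: [609.9, 21.7, 53.8]
eef_rot: [3.138, -0.014, 1.58]
wrist_force: [-0.2, 0.6, -0.7]
finger_gap: 58.9
[609.50754961  21.70261898  52.81694259] [array([610.2,  22.8]), array([58.6, 59.2]), array([610. ,  23.8]), array([23.1, 26. ])]
```

```bash
python3 -m crank '[{"offset":[0,0,-0.01],"spin":0},{"offset":[0,0,-0.02],"spin":0},{"offset":[0,0,-0.03],"spin":0},{"offset":[0,0,-0.035],"spin":0},{"offset":[0,0,-0.038],"spin":0},{"offset":[0,0,-0.041],"spin":0},{"offset":[0,0,-0.041],"spin":0},{"offset":[0,0,-0.041],"spin":0}]' 0 30
python3 -m crank '[{"offset":[0,0,0],"spin":0},{"offset":[0,0,0],"spin":0},{"offset":[0,0,0],"spin":0},{"offset":[0,0,0],"spin":0},{"offset":[0,0,0.02],"spin":0},{"offset":[0,0,0.05],"spin":0},{"offset":[0,0,0.09],"spin":0},{"offset":[-0.02,0.02,0.13],"spin":0}]' 0.8
python3 -m crank '[{"offset":[-0.03,0.03,0.05],"spin":-7},{"offset":[-0.06,0.06,0.05],"spin":-14},{"offset":[-0.09,0.09,0.05],"spin":-21},{"offset":[-0.11,0.12,0.05],"spin":-28},{"offset":[-0.12,0.15,0.05],"spin":-35},{"offset":[-0.13,0.18,0.05],"spin":-42},{"offset":[-0.13,0.21,0.05],"spin":-49},{"offset":[-0.13,0.24,0.03],"spin":-56}]' 1
python3 -m crank '[{"offset":[0,0.02,0],"spin":-7},{"offset":[0,0.03,-0.01],"spin":-14},{"offset":[0,0.04,-0.02],"spin":-21},{"offset":[0,0.05,-0.02],"spin":-28},{"offset":[0,0.06,-0.02],"spin":-34},{"offset":[0,0.06,-0.02],"spin":-34},{"offset":[0,0.06,-0.02],"spin":-34},{"offset":[0,0.06,-0.02],"spin":-34}]' 1
python3 - <<'E'
from h import *
p=shot("wrist");save(p,"w6");print(tcp()[:3,3])
print(ring(p,"blue",[514,343,14],r=90),ring(p,"yellow",[495,186,14],r=90))
q=shot("side");print(ring(q,"red",[610,22,18],18,80))
E
```

```text
clock: 17.42
eef_pos: [609.7, 21.7, 12.1]
eef_rot: [3.139, -0.014, 1.573]
wrist_force: [-0.7, -0.4, -0.4]
finger_gap: 58.9
clock: 18.08
eef_pos: [593.9, 36.9, 138.2]
eef_rot: [3.137, -0.014, 1.571]
wrist_force: [-0.4, 0.8, 0.7]
finger_gap: 75.5
clock: 18.75
eef_pos: [464.4, 279.6, 171.9]
eef_rot: [3.136, -0.021, 0.619]
wrist_force: [1.5, 0.3, 0.8]
finger_gap: 93.9
clock: 19.42
eef_pos: [464.4, 339.1, 152.0]
eef_rot: [3.136, -0.021, 0.029]
wrist_force: [-0.3, 0.3, -0.2]
finger_gap: 94.3
[464.47671719 339.01654204 152.00023086]
[array([513.8, 343.6]), array([57.1, 57.3]), array([513.9, 343.6]), array([20.1, 20.2])] [array([495.8, 189.2]), array([58.8, 63. ]), array([496. , 190.3]), array([29.4, 33.3])]Traceback (most recent call last):
  File "<stdin>", line 4, in <module>
  File "h.py", line 29, in ring
    W=f(cs[i]);c,d,a=cv2.fitEllipse(W.astype(np.float32));o=[np.round(c,1),np.round(d,1)]
                     ~~~~~~~~~~~~~~^^^^^^^^^^^^^^^^^^^^^^
cv2.error: OpenCV(4.12.0) /io/opencv/modules/imgproc/src/shapedescr.cpp:361: error: (-201:Incorrect size of input array) There should be at least 5 points to fit the ellipse in function 'fitEllipseNoDirect'
```

```bash
python3 -m crank '[{"offset":[0.03,0.004,-0.02],"spin":-1.5},{"offset":[0.048,0.004,-0.05],"spin":-1.5},{"offset":[0.048,0.004,-0.08],"spin":-1.5},{"offset":[0.048,0.004,-0.11],"spin":-1.5},{"offset":[0.048,0.004,-0.13],"spin":-1.5},{"offset":[0.048,0.004,-0.14],"spin":-1.5},{"offset":[0.048,0.004,-0.148],"spin":-1.5},{"offset":[0.048,0.004,-0.148],"spin":-1.5}]' 1
python3 -m crank '[{"offset":[0,0,0],"spin":0},{"offset":[0,0,0],"spin":0},{"offset":[0,0,0],"spin":0},{"offset":[0,0,0],"spin":0},{"offset":[0,0,0],"spin":0},{"offset":[0,0,0],"spin":0},{"offset":[0,0,0],"spin":0},{"offset":[0,0,0],"spin":0}]' 0 30
python3 -m crank '[{"offset":[0,0,0.03],"spin":0},{"offset":[0,0,0.07],"spin":0},{"offset":[-0.01,-0.03,0.11],"spin":0},{"offset":[-0.02,-0.07,0.14],"spin":0},{"offset":[-0.03,-0.11,0.16],"spin":0},{"offset":[-0.04,-0.15,0.16],"spin":0},{"offset":[-0.06,-0.19,0.16],"spin":0},{"offset":[-0.08,-0.23,0.16],"spin":0}]' 0 30
python3 -m crank '[{"offset":[-0.02,-0.03,0],"spin":0},{"offset":[-0.03,-0.06,0],"spin":0},{"offset":[-0.033,-0.094,0],"spin":0},{"offset":[-0.033,-0.094,0],"spin":0},{"offset":[-0.033,-0.094,0],"spin":0},{"offset":[-0.033,-0.094,0],"spin":0},{"offset":[-0.033,-0.094,0],"spin":0},{"offset":[-0.033,-0.094,0],"spin":0}]' 0 30
python3 - <<'E'
from h import *
p=shot("wrist");print(tcp()[:3,3],held(p,"blue",dz=10),held(p,"red",7) if 0 else "")
save(p,"g7",(190,60,380,300),2.5)
q=shot("side")
try:print(ring(q,"red",[610,22,18],18,80))
except Exception as e:print("no")
E
```

```text
clock: 20.18
eef_pos: [512.4, 342.7, 3.4]
eef_rot: [3.136, -0.02, 0.001]
wrist_force: [0.1, 0.3, 0.3]
finger_gap: 94.3
clock: 20.85
eef_pos: [512.5, 342.8, 3.9]
eef_rot: [3.136, -0.02, 0.002]
wrist_force: [-1.3, -0.9, 4.4]
finger_gap: 58.2
clock: 21.52
eef_pos: [442.7, 134.2, 163.9]
eef_rot: [3.136, -0.022, 0.002]
wrist_force: [0.7, -0.4, -0.5]
finger_gap: 58.1
clock: 22.18
eef_pos: [409.7, 41.1, 163.7]
eef_rot: [3.136, -0.021, 0.003]
wrist_force: [-0.8, 0.5, -0.1]
finger_gap: 58.2
[409.71177145  41.00002443 163.6886673 ] [array([412.6,  41.7]), array([58. , 58.6]), array([413.7,  41.8]), array([16.1, 18.7])] 
[array([603.8,  31.5]), array([52.7, 62.5]), array([604.4,  31.4]), array([17.8, 20.7])]
```

View pics/g7.png

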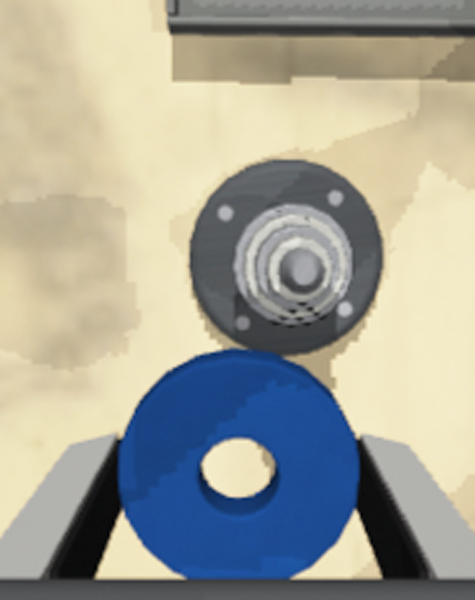

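Blue is held level at (285,247), with the nose at (311,166).

```bash
python3 - <<'E'
from h import *
p=shot("wrist");print(onplane(p,311.2,166,96))
E
python3 -m crank '[{"offset":[0.02,-0.01,0],"spin":0},{"offset":[0.0427,-0.022,0],"spin":0},{"offset":[0.0427,-0.022,-0.02],"spin":0},{"offset":[0.0427,-0.022,-0.035],"spin":0},{"offset":[0.0427,-0.022,-0.05],"spin":0},{"offset":[0.0427,-0.022,-0.057],"spin":0},{"offset":[0.0427,-0.022,-0.057],"spin":0},{"offset":[0.0427,-0.022,-0.057],"spin":0}]' 0 30
python3 - <<'E'
from h import *
p=shot("wrist");print(tcp()[:3,3],held(p,"blue",dz=10))
save(p,"g8",(230,190,340,280),7)
E
```

```text
[457.28447412  19.59189327  96.        ]
clock: 23.0
eef_pos: [452.5, 19.0, 107.0]
eef_rot: [3.136, -0.021, 0.003]
wrist_force: [-0.3, 0.1, -0.2]
finger_gap: 58.2
[452.76284592  18.92165451 107.45594857] [array([455.6,  19.7]), array([58. , 58.5]), array([456.4,  19.6]), array([15.5, 18. ])]
```

View pics/g8.png

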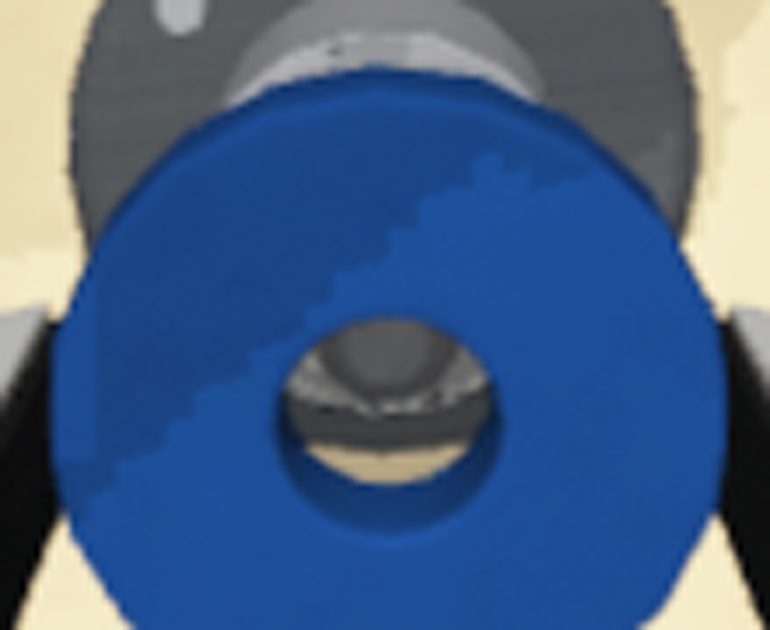

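```bash
python3 - <<'E'
from h import *
p=shot("wrist");t=tcp()[:3,3];print(t)
f=lambda u,v,z:onplane(p,(u+.5)/7+229.5,(v+.5)/7+189.5,z)
print("hole",f(389.5,425.5,t[2]+10),"hole from col/row edges",f(277,425,t[2]+10),f(502,425,t[2]+10),f(390,318,t[2]+10),f(390,533,t[2]+10))
for v in (345,350,355): print("nose",f(390,v,96.5))
for d in [(285.64,250.8)]: pass
# foot: edges left/right col 70/697 at row ~140
print("foot",f(70,140,11),f(697,140,11))
# hole lower rim visible bottom edge
print("low rim",f(390,484,t[2]-4))
E
```

```text
[452.87067321  18.897516   107.61847385]
hole [454.43463642  19.45275903 117.61847385] hole from col/row edges [454.47538884  29.1353489  117.61847385] [454.48437926   9.76432056 117.61847385] [464.05539441  19.43420816 117.61847385] [444.59604009  19.38465705 117.61847385]
nose [455.11751221  19.28082315  96.5       ]
nose [454.617114    19.27954894  96.5       ]
nose [454.11619841  19.27827341  96.5       ]
foot [457.62250256  62.21650967  11.        ] [457.73116194 -23.00486715  11.        ]
low rim [443.74038593  19.29588297 103.61847385]
```

Ring bore centre (454.4,19.4) and nose (454.6,19.3) agree within half a millimetre, so I lower it.

```bash
python3 -m crank '[{"offset":[0,0,-0.002],"spin":0},{"offset":[0,0,-0.004],"spin":0},{"offset":[0,0,-0.006],"spin":0},{"offset":[0,0,-0.008],"spin":0},{"offset":[0,0,-0.01],"spin":0},{"offset":[0,0,-0.012],"spin":0},{"offset":[0,0,-0.013],"spin":0},{"offset":[0,0,-0.013],"spin":0}]' 0 20
python3 -m crank '[{"offset":[0,0,-0.001],"spin":0},{"offset":[0,0,-0.002],"spin":0},{"offset":[0,0,-0.003],"spin":0},{"offset":[0,0,-0.004],"spin":0},{"offset":[0,0,-0.005],"spin":0},{"offset":[0,0,-0.006],"spin":0},{"offset":[0,0,-0.007],"spin":0},{"offset":[0,0,-0.007],"spin":0}]' 0 20
```

```text
clock: 23.77
eef_pos: [452.7, 18.9, 94.3]
eef_rot: [3.136, -0.022, 0.003]
wrist_force: [-0.1, 0.0, 0.2]
finger_gap: 58.1
clock: 24.43
eef_pos: [452.7, 18.9, 87.1]
eef_rot: [3.136, -0.022, 0.003]
wrist_force: [0.2, -0.2, -1.1]
finger_gap: 58.5
```

```bash
python3 -m crank '[{"offset":[0,0,-0.001],"spin":0},{"offset":[0,0,-0.002],"spin":0},{"offset":[0,0,-0.0025],"spin":0},{"offset":[0,0,-0.0025],"spin":0},{"offset":[0,0,-0.0025],"spin":0},{"offset":[0,0,-0.0025],"spin":0},{"offset":[0,0,-0.0025],"spin":0},{"offset":[0,0,-0.0025],"spin":0}]' 0 20
python3 -m crank '[{"offset":[0,0,0],"spin":0},{"offset":[0,0,0],"spin":0},{"offset":[0,0,0],"spin":0},{"offset":[0,0,0],"spin":0},{"offset":[0,0,0],"spin":0},{"offset":[0,0,0.02],"spin":0},{"offset":[0,0,0.05],"spin":0},{"offset":[-0.02,0,0.08],"spin":0}]' 1
python3 - <<'E'
from h import *
p=shot("wrist");print(tcp()[:3,3])
for z in (64,74,84,94): print(z,ring(p,"blue",[455,19,z],z))
save(p,"g9",(190,130,370,290),4)
E
```

```text
clock: 25.1
eef_pos: [452.7, 18.9, 84.7]
eef_rot: [3.136, -0.022, 0.003]
wrist_force: [0.2, -0.4, -0.3]
finger_gap: 58.3
clock: 25.77
eef_pos: [433.6, 18.8, 165.4]
eef_rot: [3.136, -0.021, 0.003]
wrist_force: [0.7, 0.9, 0.6]
finger_gap: 93.8
[432.21995384  18.92832249 170.94226248]
64 [array([448.7,  19.4]), array([64.5, 64.7]), array([448.5,  19.3]), array([21.2, 21.9])]
74 [array([450.3,  19.4]), array([62.2, 62.4]), array([450.2,  19.4]), array([20.5, 21.2])]
84 [array([452. ,  19.4]), array([59.9, 60.1]), array([451.8,  19.4]), array([19.7, 20.4])]
94 [array([453.7,  19.5]), array([57.6, 57.8]), array([453.5,  19.5]), array([19. , 19.6])]
```

View pics/g9.png

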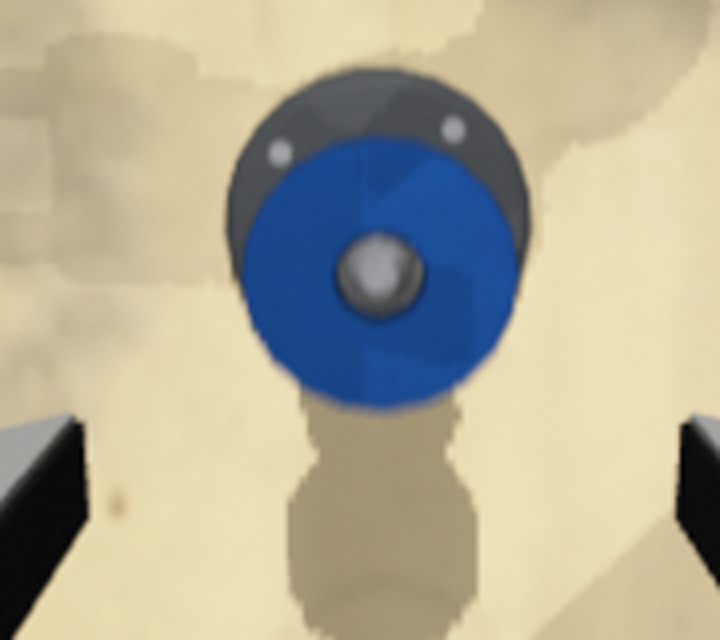

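Blue is seated level on ledge 1 (top at z ≈ 94, nose filling the bore). Next the blue dial, to row 1.

```bash
python3 -m crank '[{"offset":[0,-0.04,0],"spin":7},{"offset":[0,-0.08,0],"spin":14},{"offset":[0,-0.12,0],"spin":21},{"offset":[0,-0.16,0],"spin":28},{"offset":[0,-0.2,-0.01],"spin":35},{"offset":[-0.005,-0.24,-0.03],"spin":42},{"offset":[-0.01,-0.27,-0.05],"spin":49},{"offset":[-0.01,-0.287,-0.06],"spin":56}]' 0.5
python3 - <<'E'
from h import *
p=shot("wrist");s=manip.read_state();print(s["eef_pos"],s["eef_rot"],proj(p,[422,-268,40]))
save(p,"d3",(150,60,500,300),2.2)
E
```

```text
clock: 26.48
eef_pos: [423.1, -256.4, 117.8]
eef_rot: [3.135, -0.028, 0.866]
wrist_force: [0.8, -0.3, 0.1]
finger_gap: 48.0
[ 421.4223427  -260.10575582  113.98714852] [ 3.1384849  -0.02650967  0.88087601] [292.14858752 230.28886003]
```

View pics/d3.png

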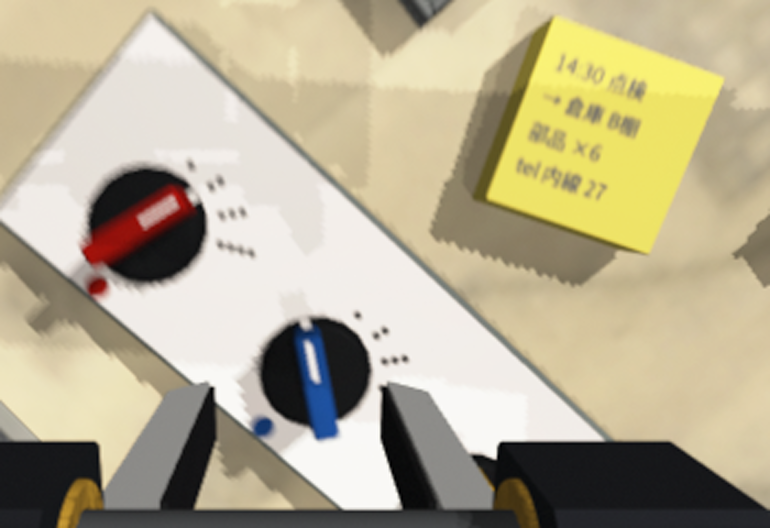

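The blue dial disc is at crop (315,372) between the jaws, with its pointer up and slightly left, as expected.

```bash
python3 - <<'E'
from h import *
p=shot("wrist");s=manip.read_state();print(s["eef_pos"],s["eef_rot"])
f=lambda u,v,z:onplane(p,u/2.2+150,v/2.2+60,z)
print(f(315,372,27)); A,B=f(307,333,50),f(325,432,50);v=A-B;print((A+B)/2,np.hypot(*v[:2]),np.arctan2(v[1],v[0]))
E
```

```text
[ 421.73266884 -257.53769833  115.24570321] [ 3.13968551 -0.02694329  0.86436509]
[ 420.26219343 -273.38252193   27.        ]
[ 421.14699333 -271.96203455   50.        ] 40.54078430841738 1.0594029761999035
```

```bash
python3 -m crank '[{"offset":[0,-0.013,0],"spin":6},{"offset":[0,-0.013,-0.01],"spin":12},{"offset":[0,-0.013,-0.03],"spin":12},{"offset":[0,-0.013,-0.05],"spin":12},{"offset":[0,-0.013,-0.065],"spin":12},{"offset":[0,-0.013,-0.075],"spin":12},{"offset":[0,-0.013,-0.082],"spin":12},{"offset":[0,-0.013,-0.082],"spin":12}]' 0.5
python3 -m crank '[{"offset":[0,0,0],"spin":0},{"offset":[0,0,0],"spin":0},{"offset":[0,0,0],"spin":0},{"offset":[0,0,0],"spin":0},{"offset":[0,0,0],"spin":0},{"offset":[0,0,0],"spin":0},{"offset":[0,0,0],"spin":0},{"offset":[0,0,0],"spin":0}]' 0 20
```

```text
clock: 27.25
eef_pos: [421.5, -270.0, 32.4]
eef_rot: [3.141, -0.027, 1.073]
wrist_force: [-1.1, -0.2, -0.1]
finger_gap: 47.2
clock: 27.92
eef_pos: [421.1, -269.8, 32.7]
eef_rot: [-3.141, -0.027, 1.073]
wrist_force: [-5.4, 2.1, 6.8]
finger_gap: 11.0
```

```bash
python3 -m crank '[{"offset":[0,0,0],"spin":-6.5},{"offset":[0,0,0],"spin":-13},{"offset":[0,0,0],"spin":-19.5},{"offset":[0,0,0],"spin":-26},{"offset":[0,0,0],"spin":-32.5},{"offset":[0,0,0],"spin":-39},{"offset":[0,0,0],"spin":-45},{"offset":[0,0,0],"spin":-48.3}]' 0 20
python3 -m crank '[{"offset":[0,0,0],"spin":0},{"offset":[0,0,0],"spin":0},{"offset":[0,0,0],"spin":0},{"offset":[0,0,0],"spin":0},{"offset":[0,0,0],"spin":0},{"offset":[0,0,0],"spin":0},{"offset":[0,0,0],"spin":0},{"offset":[0,0,0],"spin":0}]' 0 20
```

```text
clock: 28.58
eef_pos: [421.4, -270.3, 32.8]
eef_rot: [3.141, -0.028, 0.224]
wrist_force: [2.1, -3.8, -3.6]
finger_gap: 10.5
clock: 29.25
eef_pos: [421.4, -270.3, 32.8]
eef_rot: [3.141, -0.028, 0.225]
wrist_force: [2.5, -1.4, -3.4]
finger_gap: 10.8
```

```bash
python3 -m crank '[{"offset":[0,0,0],"spin":0},{"offset":[0,0,0],"spin":0},{"offset":[0,0,0],"spin":0},{"offset":[0,0,0],"spin":0},{"offset":[0,0,0.03],"spin":0},{"offset":[0,0,0.07],"spin":0},{"offset":[-0.01,0.02,0.1],"spin":0},{"offset":[-0.02,0.05,0.12],"spin":0}]' 0.5
python3 - <<'E'
from h import *
p=shot("wrist");save(p,"d4",(150,60,500,300),2.2);s=manip.read_state();print(s["eef_pos"],s["eef_rot"])
E
python3 -m crank '[{"offset":[0.02,0.04,0],"spin":-7},{"offset":[0.03,0.08,0],"spin":-12},{"offset":[0.04,0.12,0],"spin":-12},{"offset":[0.05,0.16,0],"spin":-12},{"offset":[0.05,0.2,0],"spin":-12},{"offset":[0.05,0.23,0],"spin":-12},{"offset":[0.05,0.24,0],"spin":-12},{"offset":[0.05,0.24,0],"spin":-12}]' 1
python3 - <<'E'
from h import *
p=shot("wrist");print(manip.read_state()["eef_pos"],manip.read_state()["eef_rot"],ring(p,"blue",[455,19,94],94))
E
```

```text
clock: 29.92
eef_pos: [401.7, -221.3, 155.6]
eef_rot: [3.138, -0.03, 0.223]
wrist_force: [1.2, 0.3, 0.9]
finger_gap: 46.9
[ 400.94524178 -217.21983997  158.0199273 ] [ 3.13766314 -0.03186465  0.22445495]
clock: 30.63
eef_pos: [450.7, 25.3, 158.0]
eef_rot: [3.138, -0.032, 0.019]
wrist_force: [-0.5, -1.0, -0.0]
finger_gap: 93.3
[450.81131889  23.73369468 157.96927535] [ 3.1375928  -0.03171932  0.01790156] [array([454.9,  19.5]), array([57.4, 58.7]), array([455.1,  19.5]), array([17.9, 19.2])]
```

```bash
python3 -m crank '[{"offset":[0.0025,-0.005,-0.01],"spin":-1},{"offset":[0.0025,-0.005,-0.03],"spin":-1},{"offset":[0.0025,-0.005,-0.045],"spin":-1},{"offset":[0.0025,-0.005,-0.06],"spin":-1},{"offset":[0.0025,-0.005,-0.068],"spin":-1},{"offset":[0.0025,-0.005,-0.073],"spin":-1},{"offset":[0.0025,-0.005,-0.073],"spin":-1},{"offset":[0.0025,-0.005,-0.073],"spin":-1}]' 1
python3 -m crank '[{"offset":[0,0,0],"spin":0},{"offset":[0,0,0],"spin":0},{"offset":[0,0,0],"spin":0},{"offset":[0,0,0],"spin":0},{"offset":[0,0,0],"spin":0},{"offset":[0,0,0],"spin":0},{"offset":[0,0,0],"spin":0},{"offset":[0,0,0],"spin":0}]' 0 30
```

```text
clock: 31.35
eef_pos: [453.5, 18.2, 85.2]
eef_rot: [3.138, -0.032, -0.001]
wrist_force: [0.4, 0.6, 0.2]
finger_gap: 94.1
clock: 32.02
eef_pos: [453.6, 18.2, 85.3]
eef_rot: [3.138, -0.032, -0.0]
wrist_force: [-0.7, 0.9, 2.8]
finger_gap: 58.1
```

View pics/d4.png

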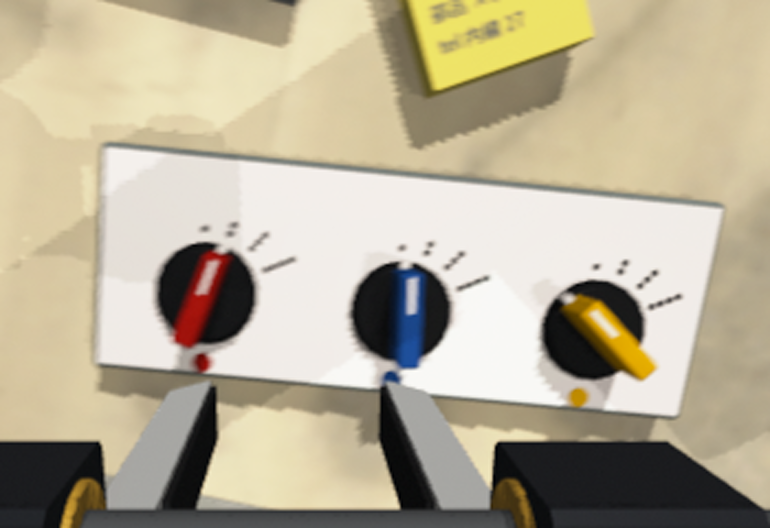

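Red points at 2 dots, and blue points at its 1-dot row. Blue goes to the tray middle.

```bash
python3 -m crank '[{"offset":[0,0,0.015],"spin":0},{"offset":[0,0,0.04],"spin":0},{"offset":[0,0,0.07],"spin":7},{"offset":[0.02,-0.01,0.08],"spin":14},{"offset":[0.05,-0.03,0.08],"spin":21},{"offset":[0.08,-0.05,0.08],"spin":28},{"offset":[0.11,-0.06,0.08],"spin":35},{"offset":[0.14,-0.077,0.08],"spin":42}]' 0 30
python3 -m crank '[{"offset":[0.016,0,0],"spin":7},{"offset":[0.016,0,0],"spin":14},{"offset":[0.016,0,-0.01],"spin":21},{"offset":[0.016,0,-0.03],"spin":28},{"offset":[0.016,0,-0.05],"spin":35},{"offset":[0.016,0,-0.07],"spin":42},{"offset":[0.016,0,-0.09],"spin":48},{"offset":[0.016,0,-0.1],"spin":48}]' 0 30
python3 - <<'E'
from h import *
p=shot("wrist");print(manip.read_state()["eef_pos"],held(p,"blue",9))
try:print(ring(p,"red",[610,22,18],18,45))
except Exception as e:print(e)
E
```

```text
clock: 32.68
eef_pos: [594.8, -59.1, 165.1]
eef_rot: [3.138, -0.032, 0.739]
wrist_force: [-0.3, -0.0, 0.0]
finger_gap: 58.2
clock: 33.35
eef_pos: [609.7, -59.0, 62.4]
eef_rot: [3.141, -0.033, 1.581]
wrist_force: [0.0, 0.2, -1.8]
finger_gap: 57.9
[609.31717162 -58.90898349  61.43929807] [array([610., -57.]), array([58.2, 58.5]), array([609.9, -56.1]), array([16. , 18.7])]
[array([610.1,  21.2]), array([57.9, 58.2]), array([610.1,  20.5]), array([26. , 26.4])]
```

```bash
python3 -m crank '[{"offset":[0,0,-0.01],"spin":0},{"offset":[0,0,-0.02],"spin":0},{"offset":[0,0,-0.03],"spin":0},{"offset":[0,0,-0.04],"spin":0},{"offset":[0,0,-0.046],"spin":0},{"offset":[0,0,-0.051],"spin":0},{"offset":[0,0,-0.051],"spin":0},{"offset":[0,0,-0.051],"spin":0}]' 0 30
python3 -m crank '[{"offset":[0,0,0],"spin":0},{"offset":[0,0,0],"spin":0},{"offset":[0,0,0],"spin":0},{"offset":[0,0,0],"spin":0},{"offset":[0,0,0.02],"spin":0},{"offset":[0,0,0.05],"spin":0},{"offset":[0,0,0.09],"spin":0},{"offset":[-0.02,0.02,0.13],"spin":0}]' 0.8
python3 -m crank '[{"offset":[-0.03,0.03,0.03],"spin":-7},{"offset":[-0.06,0.06,0.03],"spin":-14},{"offset":[-0.09,0.09,0.03],"spin":-21},{"offset":[-0.11,0.12,0.03],"spin":-28},{"offset":[-0.13,0.15,0.03],"spin":-35},{"offset":[-0.145,0.18,0.03],"spin":-42},{"offset":[-0.145,0.21,0.03],"spin":-49},{"offset":[-0.145,0.22,0.03],"spin":-56}]' 1
python3 -m crank '[{"offset":[0,0.007,0],"spin":-7},{"offset":[0,0.007,-0.01],"spin":-14},{"offset":[0,0.007,-0.02],"spin":-21},{"offset":[0,0.007,-0.02],"spin":-28},{"offset":[0,0.007,-0.02],"spin":-34},{"offset":[0,0.007,-0.02],"spin":-34},{"offset":[0,0.007,-0.02],"spin":-34},{"offset":[0,0.007,-0.02],"spin":-34}]' 1
python3 - <<'E'
from h import *
p=shot("wrist");save(p,"w9");print(manip.read_state()["eef_pos"],manip.read_state()["eef_rot"],proj(p,[495,188,14]))
print(ring(p,"yellow",[495,188,14],r=90))
E
```

```text
clock: 34.07
eef_pos: [609.4, -58.9, 10.5]
eef_rot: [-3.141, -0.033, 1.574]
wrist_force: [0.3, 0.4, -1.9]
finger_gap: 57.7
clock: 34.73
eef_pos: [593.6, -43.6, 136.6]
eef_rot: [3.141, -0.032, 1.572]
wrist_force: [0.3, 0.6, 0.5]
finger_gap: 75.1
clock: 35.4
eef_pos: [447.6, 179.1, 167.2]
eef_rot: [3.141, -0.034, 0.624]
wrist_force: [1.4, 0.1, -0.6]
finger_gap: 93.9
clock: 36.07
eef_pos: [447.7, 186.1, 147.4]
eef_rot: [3.141, -0.034, 0.034]
wrist_force: [0.6, 0.0, 0.0]
finger_gap: 94.0
[447.68570401 186.08500057 147.4088893 ] [ 3.14110276 -0.03425232  0.03358377] [285.21251877 164.19468919]
[array([495.5, 186.8]), array([58.2, 58.9]), array([495.7, 186.8]), array([34.2, 34.5])]
```

```bash
python3 -m crank '[{"offset":[0.03,0,-0.02],"spin":-2},{"offset":[0.047,0,-0.05],"spin":-2},{"offset":[0.047,0,-0.08],"spin":-2},{"offset":[0.047,0,-0.11],"spin":-2},{"offset":[0.047,0,-0.13],"spin":-2},{"offset":[0.047,0,-0.138],"spin":-2},{"offset":[0.047,0,-0.143],"spin":-2},{"offset":[0.047,0,-0.143],"spin":-2}]' 1
python3 -m crank '[{"offset":[0,0,0],"spin":0},{"offset":[0,0,0],"spin":0},{"offset":[0,0,0],"spin":0},{"offset":[0,0,0],"spin":0},{"offset":[0,0,0],"spin":0},{"offset":[0,0,0],"spin":0},{"offset":[0,0,0],"spin":0},{"offset":[0,0,0],"spin":0}]' 0 30
python3 -m crank '[{"offset":[0,0,0.03],"spin":0},{"offset":[0,0,0.07],"spin":0},{"offset":[-0.01,-0.02,0.1],"spin":0},{"offset":[-0.02,-0.05,0.11],"spin":0},{"offset":[-0.03,-0.09,0.11],"spin":0},{"offset":[-0.04,-0.13,0.11],"spin":0},{"offset":[-0.04,-0.16,0.11],"spin":0},{"offset":[-0.04,-0.167,0.11],"spin":0}]' 0 30
python3 -m crank '[{"offset":[0,0,0],"spin":0},{"offset":[0,0,0],"spin":0},{"offset":[0,0,0],"spin":0},{"offset":[0,0,0],"spin":0},{"offset":[0,0,0],"spin":0},{"offset":[0,0,0],"spin":0},{"offset":[0,0,0],"spin":0},{"offset":[0,0,0],"spin":0}]' 0 30
python3 - <<'E'
from h import *
p=shot("wrist");t=manip.read_state()["eef_pos"];print(t,held(p,"yellow",10))
save(p,"g10",(190,170,380,300),4)
E
```

```text
clock: 36.78
eef_pos: [494.8, 186.1, 4.4]
eef_rot: [3.141, -0.034, -0.0]
wrist_force: [1.2, 1.8, 1.2]
finger_gap: 93.9
clock: 37.45
eef_pos: [495.0, 186.2, 4.8]
eef_rot: [3.141, -0.035, -0.0]
wrist_force: [-2.1, -2.1, 5.6]
finger_gap: 59.4
clock: 38.12
eef_pos: [454.4, 15.9, 114.9]
eef_rot: [3.141, -0.035, -0.003]
wrist_force: [-0.2, 0.9, -0.2]
finger_gap: 59.4
clock: 38.78
eef_pos: [454.4, 16.2, 114.9]
eef_rot: [3.141, -0.035, -0.002]
wrist_force: [-0.7, -0.2, -1.2]
finger_gap: 59.1
[454.41934225  16.11739686 114.90812516] [array([457. ,  16.8]), array([58.4, 58.5]), array([458.3,  16.8]), array([30.5, 32.9])]
```

```bash
python3 -m crank '[{"offset":[-0.0015,0.0027,0],"spin":0},{"offset":[-0.0015,0.0027,-0.005],"spin":0},{"offset":[-0.0015,0.0027,-0.015],"spin":0},{"offset":[-0.0015,0.0027,-0.02],"spin":0},{"offset":[-0.0015,0.0027,-0.025],"spin":0},{"offset":[-0.0015,0.0027,-0.03],"spin":0},{"offset":[-0.0015,0.0027,-0.034],"spin":0},{"offset":[-0.0015,0.0027,-0.034],"spin":0}]' 0 25
python3 -m crank '[{"offset":[0,0,-0.002],"spin":0},{"offset":[0,0,-0.004],"spin":0},{"offset":[0,0,-0.006],"spin":0},{"offset":[0,0,-0.008],"spin":0},{"offset":[0,0,-0.01],"spin":0},{"offset":[0,0,-0.011],"spin":0},{"offset":[0,0,-0.011],"spin":0},{"offset":[0,0,-0.011],"spin":0}]' 0 25
```

```text
clock: 39.5
eef_pos: [452.5, 18.8, 80.0]
eef_rot: [3.141, -0.033, -0.003]
wrist_force: [0.2, 0.3, -0.4]
finger_gap: 59.8
clock: 40.17
eef_pos: [452.5, 18.8, 69.0]
eef_rot: [3.141, -0.033, -0.003]
wrist_force: [-0.1, 1.0, -1.1]
finger_gap: 59.5
```

```bash
python3 -m crank '[{"offset":[0,0,-0.001],"spin":0},{"offset":[0,0,-0.002],"spin":0},{"offset":[0,0,-0.003],"spin":0},{"offset":[0,0,-0.0035],"spin":0},{"offset":[0,0,-0.0035],"spin":0},{"offset":[0,0,-0.0035],"spin":0},{"offset":[0,0,-0.0035],"spin":0},{"offset":[0,0,-0.0035],"spin":0}]' 0 25
python3 -m crank '[{"offset":[0,0,0],"spin":0},{"offset":[0,0,0],"spin":0},{"offset":[0,0,0],"spin":0},{"offset":[0,0,0],"spin":0},{"offset":[0,0,0],"spin":0},{"offset":[0,0,0.03],"spin":0},{"offset":[0,0,0.065],"spin":0},{"offset":[-0.02,0,0.1],"spin":0}]' 1
python3 - <<'E'
from h import *
p=shot("wrist");print(tcp()[:3,3])
for z in (64,74,84): print(z,ring(p,"yellow",[455,19,z],z))
save(p,"g11",(190,110,370,290),4)
E
```

```text
clock: 40.83
eef_pos: [452.6, 18.8, 65.5]
eef_rot: [3.141, -0.033, -0.003]
wrist_force: [-0.4, 1.2, -0.6]
finger_gap: 59.4
clock: 41.5
eef_pos: [433.5, 18.7, 166.7]
eef_rot: [3.141, -0.033, -0.003]
wrist_force: [1.3, -1.2, 0.8]
finger_gap: 93.7
[432.43779035  18.84218257 173.20355268]
64 [array([450.5,  19.3]), array([61.1, 62.3]), array([451.4,  19.4]), array([35.5, 35.8])]
74 [array([452. ,  19.3]), array([58.9, 60.1]), array([452.8,  19.4]), array([34.3, 34.6])]
84 [array([453.5,  19.3]), array([56.8, 57.9]), array([454.3,  19.4]), array([33. , 33.3])]
```

View pics/g11.png

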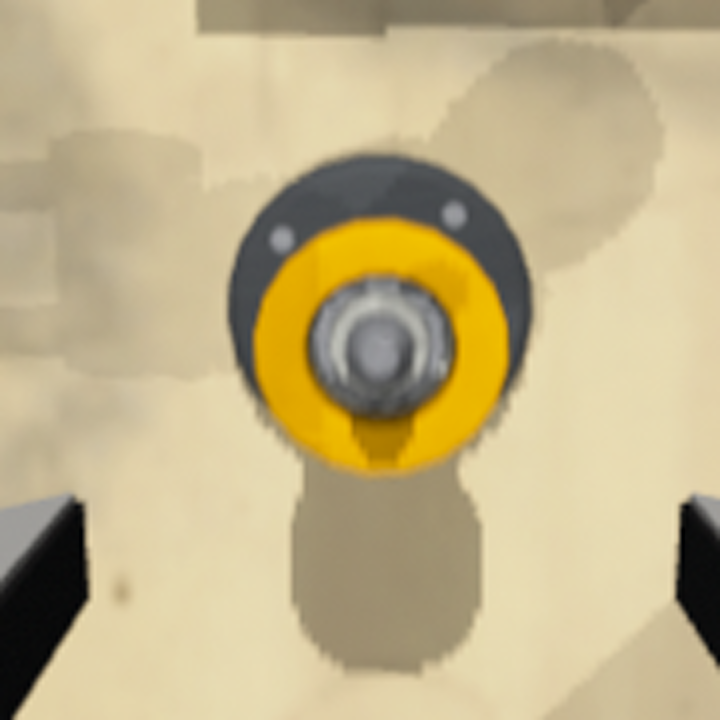

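Yellow is seated level on ledge 3 (top at z ≈ 74). Next the yellow dial, to row 3.

```bash
python3 -m crank '[{"offset":[0,-0.04,0],"spin":7},{"offset":[0,-0.08,0],"spin":14},{"offset":[0,-0.12,0],"spin":21},{"offset":[0,-0.16,0],"spin":28},{"offset":[0,-0.2,0],"spin":35},{"offset":[0,-0.24,-0.01],"spin":42},{"offset":[0,-0.28,-0.02],"spin":49},{"offset":[0,-0.32,-0.03],"spin":56}]' 0.5
python3 -m crank '[{"offset":[0,-0.02,0],"spin":6},{"offset":[0,-0.04,0],"spin":6},{"offset":[0,-0.05,0],"spin":6},{"offset":[0,-0.05,0],"spin":6},{"offset":[0,-0.05,0],"spin":6},{"offset":[0,-0.05,0],"spin":6},{"offset":[0,-0.05,0],"spin":6},{"offset":[0,-0.05,0],"spin":6}]' 0.5
python3 - <<'E'
from h import *
p=shot("wrist");s=manip.read_state();print(s["eef_pos"],s["eef_rot"])
h=cv2.cvtColor(p["pixels"],cv2.COLOR_RGB2HSV);m=cv2.inRange(h,(15,120,60),(35,255,255))
u,v=proj(p,[433.7,-362,45]).astype(int);k=np.zeros_like(m);cv2.circle(k,(u,v),70,255,-1);m&=k
c=max(cv2.findContours(m,0,1)[0],key=cv2.contourArea);b=cv2.minAreaRect(c);q=cv2.boxPoints(b);print(u,v,b)
W=np.array([onplane(p,*t,50)[:2] for t in q]).astype(np.float32);print(cv2.minAreaRect(W),W.round(1).tolist())
save(p,"d5",(150,60,500,300),2.2)
E
```

```text
clock: 42.22
eef_pos: [432.5, -264.0, 152.0]
eef_rot: [3.139, -0.041, 0.855]
wrist_force: [-0.2, 0.1, 0.0]
finger_gap: 47.6
clock: 42.88
eef_pos: [432.7, -313.2, 152.2]
eef_rot: [3.139, -0.041, 0.96]
wrist_force: [0.1, -0.4, 0.2]
finger_gap: 46.9
[ 432.7140853  -313.30304309  152.22828323] [ 3.13907091 -0.04111298  0.96028915]
313 252 ((313.3360595703125, 252.89382934570312), (46.224998474121094, 12.85036849975586), 87.39744567871094)
((433.9592590332031, -360.85504150390625), (48.49248504638672, 13.030426025390625), 58.26096725463867) [[441.20001220703125, -336.79998779296875], [451.8999938964844, -343.6000061035156], [426.70001220703125, -384.8999938964844], [415.70001220703125, -377.8999938964844]]
```

```bash
python3 -m crank '[{"offset":[0.001,-0.025,0],"spin":4},{"offset":[0.001,-0.049,-0.01],"spin":4},{"offset":[0.001,-0.049,-0.04],"spin":4},{"offset":[0.001,-0.049,-0.07],"spin":4},{"offset":[0.001,-0.049,-0.09],"spin":4},{"offset":[0.001,-0.049,-0.11],"spin":4},{"offset":[0.001,-0.049,-0.119],"spin":4},{"offset":[0.001,-0.049,-0.119],"spin":4}]' 0.5
python3 -m crank '[{"offset":[0,0,0],"spin":0},{"offset":[0,0,0],"spin":0},{"offset":[0,0,0],"spin":0},{"offset":[0,0,0],"spin":0},{"offset":[0,0,0],"spin":0},{"offset":[0,0,0],"spin":0},{"offset":[0,0,0],"spin":0},{"offset":[0,0,0],"spin":0}]' 0 20
```

```text
clock: 43.6
eef_pos: [433.1, -361.4, 31.5]
eef_rot: [-3.141, -0.042, 1.03]
wrist_force: [-0.2, -0.3, 0.0]
finger_gap: 47.3
clock: 44.27
eef_pos: [434.1, -361.9, 32.2]
eef_rot: [3.139, -0.042, 1.03]
wrist_force: [6.1, -2.5, -1.5]
finger_gap: 10.7
```

```bash
python3 -m crank '[{"offset":[0,0,0],"spin":-6.5},{"offset":[0,0,0],"spin":-13},{"offset":[0,0,0],"spin":-19.5},{"offset":[0,0,0],"spin":-26},{"offset":[0,0,0],"spin":-32.5},{"offset":[0,0,0],"spin":-39},{"offset":[0,0,0],"spin":-45.5},{"offset":[0,0,0],"spin":-52}]' 0 20
```

```text
clock: 44.93
eef_pos: [435.6, -364.1, 32.3]
eef_rot: [3.133, -0.045, 0.117]
wrist_force: [13.1, -18.5, -19.4]
finger_gap: 10.5
```

```bash
python3 -m crank '[{"offset":[0.0005,-0.001,0],"spin":0},{"offset":[0.0005,-0.001,0],"spin":-6.5},{"offset":[0.0005,-0.001,0],"spin":-13},{"offset":[0.0005,-0.001,0],"spin":-19.5},{"offset":[0.0005,-0.001,0],"spin":-26},{"offset":[0.0005,-0.001,0],"spin":-32.5},{"offset":[0.0005,-0.001,0],"spin":-39.4},{"offset":[0.0005,-0.001,0],"spin":-39.4}]' 0 20
python3 -m crank '[{"offset":[0,0,0],"spin":0},{"offset":[0,0,0],"spin":0},{"offset":[0,0,0],"spin":0},{"offset":[0,0,0],"spin":0},{"offset":[0,0,0],"spin":0},{"offset":[0,0,0],"spin":0},{"offset":[0,0,0],"spin":0},{"offset":[0,0,0],"spin":0}]' 0 15
```

```text
clock: 45.6
eef_pos: [435.4, -366.4, 32.3]
eef_rot: [3.131, -0.046, -0.578]
wrist_force: [-3.8, -10.9, -6.1]
finger_gap: 10.9
clock: 46.27
eef_pos: [435.3, -366.5, 32.3]
eef_rot: [3.131, -0.046, -0.577]
wrist_force: [-1.0, -4.7, -3.9]
finger_gap: 10.8
```

```bash
python3 -m crank '[{"offset":[0,0,0],"spin":0},{"offset":[0,0,0],"spin":0},{"offset":[0,0,0],"spin":0},{"offset":[0,0,0],"spin":0},{"offset":[0,0,0.03],"spin":0},{"offset":[0,0,0.07],"spin":0},{"offset":[-0.02,0.02,0.11],"spin":0},{"offset":[-0.04,0.05,0.12],"spin":0}]' 0.5
python3 -m crank '[{"offset":[0,0.03,0],"spin":7},{"offset":[0.01,0.07,0],"spin":14},{"offset":[0.01,0.1,0],"spin":21},{"offset":[0.01,0.1,0],"spin":28},{"offset":[0.01,0.1,0],"spin":33},{"offset":[0.01,0.1,0],"spin":33},{"offset":[0.01,0.1,0],"spin":33},{"offset":[0.01,0.1,0],"spin":33}]' 1
python3 - <<'E'
from h import *
p=shot("wrist");s=manip.read_state();print(s["eef_pos"],s["eef_rot"])
hv=cv2.cvtColor(p["pixels"],cv2.COLOR_RGB2HSV)
for n,c,hs in [("red",(410,-177,45),((0,8),(172,180))),("blue",(421.5,-270,45),((98,122),)),("yellow",(434.5,-364.5,45),((15,35),))]:
    m=np.zeros(hv.shape[:2],np.uint8)
    for a,b in hs: m|=cv2.inRange(hv,(a,120,60),(b,255,255))
    u,v=proj(p,c).astype(int);k=np.zeros_like(m);cv2.circle(k,(int(u),int(v)),28,255,-1);m&=k
    q=max(cv2.findContours(m,0,1)[0],key=cv2.contourArea);W=np.array([onplane(p,*t[0],48)[:2] for t in q]).astype(np.float32)
    d=cv2.fitLine(W,cv2.DIST_L2,0,.01,.01).ravel();print(n,u,v,W.mean(0),"yaw",np.arctan(d[1]/d[0]),cv2.minAreaRect(W)[1])
save(p,"d6",(150,60,560,300),1.9)
E
```

```text
clock: 46.93
eef_pos: [397.2, -319.4, 155.6]
eef_rot: [3.13, -0.051, -0.578]
wrist_force: [0.6, -0.2, 0.9]
finger_gap: 47.1
clock: 47.6
eef_pos: [407.2, -219.6, 155.6]
eef_rot: [3.13, -0.051, -0.006]
wrist_force: [-0.7, 0.3, 0.2]
finger_gap: 93.4
[ 407.1581384  -219.59768147  155.57472514] [ 3.13024702 -0.05132095 -0.00539493]
red 241 212 [ 410.6514  -176.31375] yaw -0.19078036 (12.031789779663086, 45.76145553588867)
blue 334 200 [ 422.6836 -269.2989] yaw 0.23959339 (44.494571685791016, 12.30252456665039)
yellow 430 186 [ 434.1616 -360.1114] yaw -0.6240294 (20.30523109436035, 45.473079681396484)
```

```bash
python3 -m crank '[{"offset":[0.01,0.04,0],"spin":0},{"offset":[0.02,0.08,0],"spin":0},{"offset":[0.03,0.12,0],"spin":0},{"offset":[0.04,0.16,0],"spin":0},{"offset":[0.046,0.2,0],"spin":0},{"offset":[0.046,0.237,0],"spin":0},{"offset":[0.046,0.238,0],"spin":0},{"offset":[0.046,0.238,0],"spin":0}]' 1
python3 - <<'E'
from h import *
p=shot("wrist");print(manip.read_state()["eef_pos"],ring(p,"yellow",[455,19,74],74))
E
```

```text
clock: 48.32
eef_pos: [453.1, 19.7, 155.5]
eef_rot: [3.13, -0.051, -0.004]
wrist_force: [-0.8, 0.3, -1.0]
finger_gap: 93.9
[453.15909383  18.44164547 155.48209486] [array([453.9,  19.2]), array([58.4, 59.7]), array([454.9,  19.3]), array([32.6, 34.3])]
```

Ring 60–74; I take it with the TCP at 65.

```bash
python3 -m crank '[{"offset":[0,0,-0.02],"spin":0},{"offset":[0,0,-0.04],"spin":0},{"offset":[0,0,-0.055],"spin":0},{"offset":[0,0,-0.07],"spin":0},{"offset":[0,0,-0.08],"spin":0},{"offset":[0,0,-0.088],"spin":0},{"offset":[0,0,-0.09],"spin":0},{"offset":[0,0,-0.09],"spin":0}]' 1
python3 -m crank '[{"offset":[0,0,0],"spin":0},{"offset":[0,0,0],"spin":0},{"offset":[0,0,0],"spin":0},{"offset":[0,0,0],"spin":0},{"offset":[0,0,0],"spin":0},{"offset":[0,0,0],"spin":0},{"offset":[0,0,0],"spin":0},{"offset":[0,0,0],"spin":0}]' 0 30
python3 -m crank '[{"offset":[0,0,0.015],"spin":0},{"offset":[0,0,0.04],"spin":0},{"offset":[0,0,0.075],"spin":7},{"offset":[0.01,-0.01,0.095],"spin":14},{"offset":[0.04,-0.04,0.1],"spin":21},{"offset":[0.07,-0.07,0.1],"spin":28},{"offset":[0.1,-0.1,0.1],"spin":35},{"offset":[0.13,-0.13,0.1],"spin":42}]' 0 30
python3 -m crank '[{"offset":[0.02,-0.02,0],"spin":7},{"offset":[0.027,-0.027,0],"spin":14},{"offset":[0.027,-0.027,-0.01],"spin":21},{"offset":[0.027,-0.027,-0.03],"spin":28},{"offset":[0.027,-0.027,-0.05],"spin":35},{"offset":[0.027,-0.027,-0.07],"spin":42},{"offset":[0.027,-0.027,-0.09],"spin":48},{"offset":[0.027,-0.027,-0.1],"spin":48}]' 0 30
python3 - <<'E'
from h import *
p=shot("wrist");print(manip.read_state()["eef_pos"],held(p,"yellow",9))
print(ring(p,"blue",[610,-58,18],18,45))
E
```

```text
clock: 49.03
eef_pos: [453.2, 18.0, 65.4]
eef_rot: [3.13, -0.051, -0.006]
wrist_force: [0.0, 0.2, 0.2]
finger_gap: 93.9
clock: 49.7
eef_pos: [453.3, 18.0, 65.5]
eef_rot: [3.13, -0.051, -0.006]
wrist_force: [-0.4, 0.5, 2.9]
finger_gap: 59.1
clock: 50.37
eef_pos: [581.4, -110.7, 165.5]
eef_rot: [3.13, -0.051, 0.733]
wrist_force: [1.4, 0.4, 0.3]
finger_gap: 59.1
clock: 51.03
eef_pos: [607.3, -137.4, 62.6]
eef_rot: [3.133, -0.052, 1.576]
wrist_force: [-1.1, 0.5, -1.0]
finger_gap: 59.4
[ 606.89209268 -137.24820564   61.66301137] [array([ 607.5, -135.4]), array([58.5, 58.9]), array([ 607.3, -134.3]), array([30.9, 33.3])]
[array([609.8, -58.8]), array([57.8, 57.9]), array([609.8, -59.4]), array([18.3, 19.2])]
```

```bash
python3 -m crank '[{"offset":[0.002,-0.002,-0.01],"spin":0},{"offset":[0.002,-0.002,-0.02],"spin":0},{"offset":[0.002,-0.002,-0.03],"spin":0},{"offset":[0.002,-0.002,-0.04],"spin":0},{"offset":[0.002,-0.002,-0.046],"spin":0},{"offset":[0.002,-0.002,-0.051],"spin":0},{"offset":[0.002,-0.002,-0.051],"spin":0},{"offset":[0.002,-0.002,-0.051],"spin":0}]' 0 30
python3 -m crank '[{"offset":[0,0,0],"spin":0},{"offset":[0,0,0],"spin":0},{"offset":[0,0,0],"spin":0},{"offset":[0,0,0],"spin":0},{"offset":[0,0,0.02],"spin":0},{"offset":[0,0,0.05],"spin":0},{"offset":[0,0,0.09],"spin":0},{"offset":[-0.02,0,0.13],"spin":0}]' 0.8
python3 -m crank '[{"offset":[-0.04,0,0.04],"spin":-7},{"offset":[-0.08,0,0.08],"spin":-14},{"offset":[-0.12,0,0.11],"spin":-21},{"offset":[-0.16,0,0.14],"spin":-28},{"offset":[-0.2,0,0.15],"spin":-35},{"offset":[-0.22,0,0.15],"spin":-42},{"offset":[-0.22,0,0.15],"spin":-49},{"offset":[-0.22,0,0.15],"spin":-56}]' 1
python3 -m crank '[{"offset":[0,0,0],"spin":-7},{"offset":[0,0,0],"spin":-14},{"offset":[0,0,0],"spin":-21},{"offset":[0,0,0],"spin":-28},{"offset":[0,0,0],"spin":-34},{"offset":[0,0,0],"spin":-34},{"offset":[0,0,0],"spin":-34},{"offset":[0,0,0],"spin":-34}]' 1
python3 - <<'E'
from h import *
p=shot("wrist");print(manip.read_state()["eef_pos"])
for c,n in [("red",[610,22,18]),("blue",[610,-59,18]),("yellow",[609,-138,18])]: print(c,ring(p,c,n,18,45))
save(p,"fin",(100,0,560,260),1.7)
E
```

```text
clock: 51.75
eef_pos: [609.0, -139.3, 10.8]
eef_rot: [3.135, -0.053, 1.569]
wrist_force: [0.2, -0.4, 0.0]
finger_gap: 59.7
clock: 52.42
eef_pos: [591.4, -139.1, 139.6]
eef_rot: [3.134, -0.053, 1.569]
wrist_force: [-0.6, -1.1, 0.7]
finger_gap: 75.2
clock: 53.08
eef_pos: [369.1, -139.2, 292.1]
eef_rot: [3.13, -0.055, 0.585]
wrist_force: [1.1, -0.8, -0.1]
finger_gap: 93.9
clock: 53.75
eef_pos: [369.1, -139.2, 292.2]
eef_rot: [3.13, -0.055, -0.005]
wrist_force: [1.2, 0.2, 0.5]
finger_gap: 94.3
[ 369.09199963 -139.21529308  292.12469957]
red [array([607.3,  19.4]), array([58. , 62.6]), array([606.7,  18.8]), array([22.1, 26.3])]
blue [array([607.1, -59.7]), array([57.2, 61.3]), array([606.6, -59.9]), array([15.3, 19.2])]
yellow [array([ 606.8, -139. ]), array([58.6, 62. ]), array([ 605.9, -138.9]), array([30.7, 33.7])]
```

View pics/fin.png

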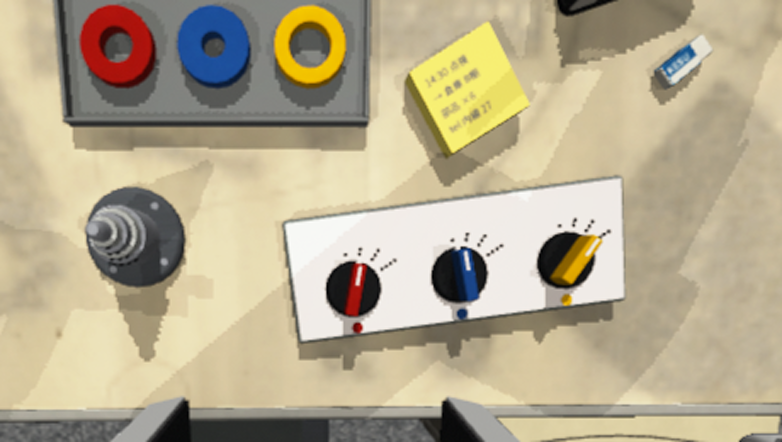

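All three rings lie in the tray. Red and blue stand at 2 and 1 dots, but the yellow bar at (575,260) is seen obliquely, so I measure it from straight above.

```bash
python3 -m crank '[{"offset":[-0.005,-0.04,-0.02],"spin":0},{"offset":[-0.005,-0.08,-0.04],"spin":0},{"offset":[-0.005,-0.12,-0.06],"spin":0},{"offset":[-0.005,-0.16,-0.08],"spin":0},{"offset":[-0.005,-0.2,-0.1],"spin":0},{"offset":[-0.005,-0.225,-0.13],"spin":0},{"offset":[-0.005,-0.225,-0.15],"spin":0},{"offset":[-0.005,-0.225,-0.15],"spin":0}]' 1
python3 - <<'E'
from h import *
manip.camera("side")
p=shot("wrist");print(tcp()[:3,3],p["c2w"][:3,3])
hv=cv2.cvtColor(p["pixels"],cv2.COLOR_RGB2HSV)
c=np.array([435,-365,50]);u,v=proj(p,c)
yy,xx=np.mgrid[:420,:560];near=np.hypot(xx-u,yy-v)<42
m=(cv2.inRange(hv,(15,120,60),(35,255,255))>0)&near
V=hv[...,2];print(u,v,"V pct",np.percentile(V[m],[5,25,50,75,95]),m.sum())
def line(mask,z,n):
    ys,xs=np.nonzero(mask);W=np.array([onplane(p,a,b,z)[:2] for a,b in zip(xs,ys)]).astype(np.float32)
    d=cv2.fitLine(W,cv2.DIST_L2,0,.01,.01).ravel();print(n,len(W),W.mean(0),"yaw",np.arctan(d[1]/d[0]),cv2.minAreaRect(W)[1])
line(m,50,"all")
for t in (150,180,200,215): 
    k=m&(V>t)
    if k.sum()>30: line(k,50,t)
# dots: dark blobs outside disc on panel plane
g=cv2.cvtColor(p["pixels"],cv2.COLOR_RGB2GRAY);k=((g<110)&(np.hypot(xx-u,yy-v)<120)).astype(np.uint8)
n,_,st,ce=cv2.connectedComponentsWithStats(k)
for i in range(1,n):
    if st[i,4]<14:
        w=onplane(p,*ce[i],19)-c;print(np.round(np.hypot(*w[:2]),1),round(np.arctan2(w[1],w[0]),3),st[i,4])
bl=((g<60)&(np.hypot(xx-u,yy-v)<45)).astype(np.uint8);q=max(cv2.findContours(bl,0,1)[0],key=cv2.contourArea)
W=cv2.convexHull(np.array([onplane(p,*t[0],27)[:2] for t in q]).astype(np.float32));print("disc",cv2.minEnclosingCircle(W))
E
```

```text
clock: 54.47
eef_pos: [362.1, -364.2, 136.8]
eef_rot: [3.136, -0.049, -0.006]
wrist_force: [-0.6, 0.4, -0.3]
finger_gap: 94.2
[ 363.90872958 -363.77762722  142.23516127] [ 419.36439897 -362.14090311  322.22120762]
285.7899184944527 139.772791097166 V pct [101. 186. 229. 235. 238.] 639
all 639 [ 428.88403 -363.90765] yaw -0.31444344 (26.06368064880371, 54.53273391723633)
150 552 [ 428.62817 -363.9751 ] yaw -0.27751884 (25.203842163085938, 54.52244567871094)
180 499 [ 429.4145  -363.87335] yaw -0.31729725 (25.086442947387695, 54.52244567871094)
200 447 [ 430.38412 -363.65665] yaw -0.38855064 (24.799787521362305, 54.02653503417969)
215 413 [ 430.1473  -363.46613] yaw -0.3739977 (24.663227081298828, 54.027896881103516)
102.3 0.527 5
101.7 0.566 2
33.1 -0.158 5
37.9 -0.595 6
28.6 -0.162 5
28.8 0.267 4
33.2 -0.599 5
28.5 -0.594 5
42.8 -1.01 5
38.3 -1.012 5
91.4 1.342 4
75.7 1.314 7
33.7 -1.018 6
103.4 1.415 4
91.1 1.391 6
77.2 1.369 6
29.1 -1.017 4
79.2 1.42 7
59.1 1.391 6
62.5 1.437 5
65.8 1.485 6
69.4 1.521 4
53.5 -1.639 7
56.2 -1.804 6
60.8 -1.974 8
65.2 -2.073 3
disc ((432.47674560546875, -364.1820373535156), 23.959535598754883)
```

```bash
python3 - <<'E'
from h import *
p=shot("wrist")
hv=cv2.cvtColor(p["pixels"],cv2.COLOR_RGB2HSV);u,v=proj(p,[433.5,-364.3,50]);yy,xx=np.mgrid[:420,:560];near=np.hypot(xx-u,yy-v)<45
for t in (60,200,215,225):
    m=(cv2.inRange(hv,(15,120,t),(35,255,255))>0)&near
    n,l,st,ce=cv2.connectedComponentsWithStats(m.astype(np.uint8),connectivity=4);i=1+np.argmax(st[1:,4])
    q=max(cv2.findContours((l==i).astype(np.uint8),0,1)[0],key=cv2.contourArea)
    W=np.array([onplane(p,*k[0],50)[:2] for k in q]).astype(np.float32)
    ys,xs=np.nonzero(l==i);A=np.array([onplane(p,a,b,50)[:2] for a,b in zip(xs,ys)]).astype(np.float32);d=cv2.fitLine(A,cv2.DIST_L2,0,.01,.01).ravel()
    print(t,len(A),cv2.minAreaRect(W),A.mean(0),np.arctan(d[1]/d[0]))
E
```

```text
60 569 ((432.5071716308594, -364.0398864746094), (11.570088386535645, 43.55311584472656), 56.849769592285156) [ 431.74713 -363.44843] -0.57406306
200 423 ((433.22979736328125, -364.26348876953125), (9.148120880126953, 42.107696533203125), 56.68628692626953) [ 432.03125 -363.39117] -0.57300633
215 388 ((433.3340759277344, -364.33343505859375), (8.509852409362793, 41.84510803222656), 56.889896392822266) [ 431.9663  -363.29575] -0.5653122
225 325 ((431.3751220703125, -362.93743896484375), (8.311485290527344, 36.5033073425293), 56.889896392822266) [ 429.8525  -361.71384] -0.5602543
```

Yellow's yaw is -0.57, exactly on the 3-dot row. The arm is clear, so I hand the job in.

```bash
python3 -c "
from cell import manip
print(manip.sign_off())"
```

```text
the job is handed in; nothing more can be done
None
```

The job is handed in, after about 55 s of robot time. All three rings were sized in order (red, blue, yellow). The gripper was open and clear of everything at the end.

| Ring | Stopped on ledge | Dial set to | Tray position (x, y, mm) |
|---|---|---|---|
| Red | 2 | 2 dots | about (610, 21) |
| Blue | 1 | 1 dot | about (610, -59) |
| Yellow | 3 | 3 dots | about (609, -139) |

**Seating:** each ring was let go on the gauge and looked level. The size it showed in the image fitted the ledge height, and its bore measured in the image agreed too.

**Dials:** the last pictures show red and blue on their rows. When let go, red's bar stood at -0.17 rad (target -0.17) and blue's at 0.225 rad (target 0.23). An oblique measurement of yellow disagreed at -0.62 rad. From straight above it read -0.57 rad, which is its target.

**Tray:** the last picture shows all three rings flat and side by side, about 18 to 20 mm apart.

**Left alone:** the ink pad, stapler and notes were not touched.

**Other points:** while I turned the yellow dial the side force rose to about 26 N, because the grip was 2 to 3 mm off the dial's axis. I re-centred and finished the turn. The tool tilted slowly to about 3° over the run, with no visible effect on the rings.

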